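# Build a spacer-plate pack in the stacking nest

## Robot

A 7-joint arm with a two-finger parallel gripper is mounted at the origin on the work surface. World frame = base frame: x ahead of the robot, y to its left, z up, the work surface at z = 0. Lengths are in m, angles in rad, forces in N, time in s.
With the tool pointing down it reaches from about 0.425 to 0.875 m from the base axis. Payload 4.7 kg.
Tool frame: the origin (TCP) lies on the centre line of the jaws, within the pads' length; the fingertips stand 25 mm ahead of it and the grasp point (between the pads) lies 6 mm ahead of it; z points along the fingers, y is the direction in which the jaws open and shut (so a half turn about z gives the same grasp; the last joint's range is limited). The gripper opens to 87 mm and grips with 3 to 60 N. Pads are 19 mm wide; open, the fingers measure 117 mm over their backs; the gripper's body (75 mm by 190 mm) begins 51 mm behind the grasp point.
Start: joints at [-1.21, 0.321, -0.07, 1.45, 0.023, 1.371, -0.057], TCP at [0.221, 0.611, 0.248] pointing down, gripper open.
Joint ranges: [-2.86, 2.86], [-0.3, 2.09], [-1.38, 1.24], [0.06, 2.45], [-1.56, 4.7], [0.09, 2.05], [-2.69, 2.69]. Speed limits (rad/s): [2.57, 2.57, 3.14, 3.14, 3.14, 3.14, 3.14].

## Interface

Orientations are given as a unit quaternion [w, x, y, z].
In Python, from cell import status, optics, order gives the robot as it stands.
- The arm moves only by the tool carry_out, never from a script. Its argument "commands" is a list of rows, each a list of 5 numbers: the shift along the tool's x, y, z in m, then the turn about the tool's z in degrees, then the opening, from 0 (shut) to 1 (fully open). In form: [[tx, ty, tz, roll, grip], ...]. A call has 1 to 5 rows; each row is the pose to reach, as a shift and turn from the pose commanded when the call began, along the tool's axes at that moment; what a row does not reach only later rows make up. A row lasts 1/12 s, in which the tool goes at most 41.7 mm and 7.16 degrees, less where a joint would pass 70% of its speed; a pose out of reach is approached as far as the arm can. A call with a gripper value outside its range is refused whole. The fingers move at their own pace and stop on an object; "force" is the grip in N (left out, the last holds). Time passes only in rows, so rows that repeat a pose let the fingers close. It gives the time, the measured TCP pose, the force and the opening at its end, in the units of the state.
- status.get_obs(): the state, without advancing time (a new reading comes with each control period).
- optics.capture(name): name is "side" or "top"; returns the picture (384x512x3 uint8, red, green, blue); there is no depth.
- optics.calibration(name): a dict with "fov_y" (degrees; the focal length in pixels is half the picture's height over the tangent of half this angle, whatever the lens; pixels are square), "cx", "cy" (the principal point, pixels), "xyz" and "orientation" of the camera in the world. Camera axes: x right, y down, z forward; pixel columns grow to the right and rows downward; lengths in m; the calibration is good to about 2 mm. A picture is of the moment at which its call begins. calibration takes no time and is no camera call.
- order.hand_in(): hands the job in, once; it reports no verdict.
The state is a dict: "time_s": time; "joints": joint angles; "joint_velocities": joint speeds; "tau": joint torques, N m; "eef_pos": TCP position; "eef_rot": TCP orientation; "ft_force": force on the tool from outside, world axes, zero at the start; "wrist_torque": the same for the moment, N m; "opening": finger opening in m.
Only numpy, scipy, OpenCV 4.12 (cv2) and the standard library are available. Lean on these libraries where they do the work, as an engineer would, in place of code of your own. Each camera call takes 0.05 s, during which the arm holds its last target. There are 200 camera calls.

## Task

Make up a spacer pack for the coating line: set the steel shoe flat and square in the nest's keyed pocket and press it home, then stack on it all the drilled aluminium plates that are on the bench, widest first and each next one narrower, central and lengthwise between the guide posts. Once a plate is laid, let go of it and press down on it with the fingertips (about 10 N) to feel that it lies flat before you add the next. Finish by laying the dark cap bar lengthwise and central on top and pressing it down just as firmly, and leave the sleeves, tape core and wrench where they are.

Things in the scene. Friction and masses are not known exactly. Their poses are not given: they have to be found in the camera images.
- nest: fixed grey block, x -70..+80, y +-52, 16 mm high. Origin: underside, below pocket centre. Pocket floor 6 mm above bench, 10 deep, 88 (x) x 66 (y), with a 28 wide key slot on from its +x end to x = +66. Four posts dia 10, to 98 mm above bench, tips tapered, at x +-52, y +-22: 94 mm between them along x for the 90 mm parts; nothing guides along y (centre by eye)
- shoe: plain steel block 84 (x) x 62 (y) x 24 mm high, with a low key 24 wide, 12 high sticking out 22 mm at its +x end. Fits the pocket one way round with 2 mm play all round; seated, its flat top is 30 mm above the bench, 14 mm proud of the nest, so its 62 mm width can be gripped above the nest. About 0.45 kg. Origin: underside, centre of the 84 x 62 block
- plate1: widest aluminium spacer plate, 90 (x) x 60 (y) x 14 mm thick, two dark bolt holes on its long axis; symmetrical under a half turn. May be absent. Origin: centre of its underside; x along its 90 mm length, z up.
- plate2: second widest aluminium spacer plate, 90 (x) x 50 (y) x 14 mm thick, two dark bolt holes on its long axis; symmetrical under a half turn. May be absent. Origin: centre of its underside; x along its 90 mm length, z up.
- plate3: third widest aluminium spacer plate, 90 (x) x 40 (y) x 14 mm thick, two dark bolt holes on its long axis; symmetrical under a half turn. May be absent. Origin: centre of its underside; x along its 90 mm length, z up.
- plate4: narrowest aluminium spacer plate, 90 (x) x 30 (y) x 14 mm thick, two dark bolt holes on its long axis; symmetrical under a half turn. May be absent. Origin: centre of its underside; x along its 90 mm length, z up.
- cap: dark steel cap bar, 90 (x) x 22 (y) x 24 mm high, no holes, about 0.4 kg; thicker and narrower than any plate. Origin: centre of its underside; x along its length
- sleeve_a: bystander: upright aluminium sleeve, 28 mm diameter, 45 mm tall; origin under its centre
- sleeve_b: bystander: another such sleeve
- sleeve_c: bystander: another such sleeve
- tape: bystander: flat cardboard ring (empty tape core), 84 mm outside, 24 mm high; origin under its centre
- wrench: bystander: wrench lying on the bench near its far edge
Things that resemble listed ones, but are neither listed nor needed, are in the scene too. Leave any pink or yellow look-alike of the plate1 alone. What is shaped like the shoe but purple is not meant.

How it is judged:
On the way, in this order (a step that is already met when the one before it is completed fails the run):
1. the shoe sits flat and square on the floor of the nest's pocket and is pressed down there by the fingers (about 5 N or more) (horizontal distance between shoe and nest below 0.005 m and angle between the x axis of shoe and the x axis of nest, either way round below 0.1 rad and angle between shoe's own z axis and vertical below 0.04 rad and z of shoe in the frame of nest between 0.003 and 0.0085 m and contact force between the fingers and shoe above 4 N and contact force between shoe and nest above 9 N), for 0.1 s.
2. the widest plate (60 mm), if present, lies flat and central on the stack, let go (horizontal distance between plate1 and nest below 0.008 m and angle between the x axis of plate1 and the x axis of nest, either way round below 0.1 rad and angle between plate1's own z axis and vertical below 0.04 rad and z of plate1 in the frame of nest between 0.027 and 0.034 m and contact force between the fingers and plate1 below 0.3 N), for 0.2 s.
3. the widest plate (60 mm), lying there, is pressed down on what is under it by the fingers (5 N or more) (horizontal distance between plate1 and nest below 0.008 m and angle between the x axis of plate1 and the x axis of nest, either way round below 0.1 rad and angle between plate1's own z axis and vertical below 0.04 rad and z of plate1 in the frame of nest between 0.027 and 0.034 m and contact force between the fingers and plate1 above 4 N and contact force between plate1 and shoe above 5 N), for 0.1 s.
4. the 50 mm plate, if present, lies flat and central on the stack, let go (horizontal distance between plate2 and nest below 0.008 m and angle between the x axis of plate2 and the x axis of nest, either way round below 0.1 rad and angle between plate2's own z axis and vertical below 0.04 rad and z of plate2 in the frame of nest between 0.027 and 0.048 m and contact force between the fingers and plate2 below 0.3 N), for 0.2 s.
5. the 50 mm plate, lying there, is pressed down on what is under it by the fingers (5 N or more) (horizontal distance between plate2 and nest below 0.008 m and angle between the x axis of plate2 and the x axis of nest, either way round below 0.1 rad and angle between plate2's own z axis and vertical below 0.04 rad and z of plate2 in the frame of nest between 0.027 and 0.048 m and contact force between the fingers and plate2 above 4 N and (contact force between plate2 and shoe above 5 N or contact force between plate2 and plate1 above 5 N)), for 0.1 s.
6. the 40 mm plate, if present, lies flat and central on the stack, let go (horizontal distance between plate3 and nest below 0.008 m and angle between the x axis of plate3 and the x axis of nest, either way round below 0.1 rad and angle between plate3's own z axis and vertical below 0.04 rad and z of plate3 in the frame of nest between 0.027 and 0.062 m and contact force between the fingers and plate3 below 0.3 N), for 0.2 s.
7. the 40 mm plate, lying there, is pressed down on what is under it by the fingers (5 N or more) (horizontal distance between plate3 and nest below 0.008 m and angle between the x axis of plate3 and the x axis of nest, either way round below 0.1 rad and angle between plate3's own z axis and vertical below 0.04 rad and z of plate3 in the frame of nest between 0.027 and 0.062 m and contact force between the fingers and plate3 above 4 N and (contact force between plate3 and shoe above 5 N or contact force between plate3 and plate1 above 5 N or contact force between plate3 and plate2 above 5 N)), for 0.1 s.
8. the 30 mm plate, if present, lies flat and central on the stack, let go (horizontal distance between plate4 and nest below 0.008 m and angle between the x axis of plate4 and the x axis of nest, either way round below 0.1 rad and angle between plate4's own z axis and vertical below 0.04 rad and z of plate4 in the frame of nest between 0.027 and 0.076 m and contact force between the fingers and plate4 below 0.3 N), for 0.2 s.
9. the 30 mm plate, lying there, is pressed down on what is under it by the fingers (5 N or more) (horizontal distance between plate4 and nest below 0.008 m and angle between the x axis of plate4 and the x axis of nest, either way round below 0.1 rad and angle between plate4's own z axis and vertical below 0.04 rad and z of plate4 in the frame of nest between 0.027 and 0.076 m and contact force between the fingers and plate4 above 4 N and (contact force between plate4 and shoe above 5 N or contact force between plate4 and plate1 above 5 N or contact force between plate4 and plate2 above 5 N or contact force between plate4 and plate3 above 5 N)), for 0.1 s.
10. the cap bar lies flat and central on top of the stack and is pressed down there by the fingers (about 5 N or more) (horizontal distance between cap and nest below 0.008 m and angle between the x axis of cap and the x axis of nest, either way round below 0.1 rad and angle between cap's own z axis and vertical below 0.04 rad and z of cap in the frame of nest between 0.069 and 0.09 m and contact force between the fingers and cap above 4 N and (contact force between cap and plate1 above 8 N or contact force between cap and plate2 above 8 N or contact force between cap and plate3 above 8 N or contact force between cap and plate4 above 8 N)), for 0.1 s.
At the end, for the whole second after the job is handed in: Shoe on the pocket floor, within 5 mm of centre; on it every plate present in order of falling width, then the cap, each within 8 mm of the nest axis; all within 0.1 rad of lengthwise, level within 0.04 rad, at rest and let go (all of step 2 and all of step 4 and all of step 6 and all of step 8 and horizontal distance between shoe and nest below 0.005 m and angle between the x axis of each of shoe, cap and the x axis of nest, either way round below 0.1 rad and angle between each of shoe, cap's own z axis and vertical below 0.04 rad and z of shoe in the frame of nest between 0.003 and 0.0085 m and horizontal distance between cap and nest below 0.008 m and z of cap in the frame of nest between 0.069 and 0.09 m and z of each of plate2, plate3, plate4, cap in the frame of plate1 above 0.011 m and z of each of plate3, plate4, cap in the frame of plate2 above 0.011 m and z of each of plate4, cap in the frame of plate3 above 0.011 m and z of cap in the frame of plate4 above 0.011 m and linear speed of each of shoe, plate1, plate2, plate3, plate4, cap below 0.02 m/s and contact force between the fingers and shoe below 0.3 N and contact force between the fingers and cap below 0.3 N); the robot touches nothing.
It fails at once if a bystander (sleeve, tape core or wrench) is pushed more than 5 cm away (distance of any of sleeve_a, sleeve_b, sleeve_c, tape, wrench from where it was at the start of the episode above 0.05 m).
It fails at once if a sleeve is knocked over (angle between any of sleeve_a, sleeve_b, sleeve_c's own z axis and vertical above 0.6 rad).
Of plate1, plate2, plate3, plate4 only 3 to 4 are there at a start; the rules pass over those that are not, and their reading is None.
At some moment in a run one of shoe, plate3, plate4, cap may be knocked a few centimetres aside while the robot is not near it.
Once in a run the grip may slacken for a moment while it holds something.
It also fails if it takes over 210 s, if anything falls off the work surface, if the arm or the gripper's body presses on something with over 40 N, if the wrist force passes 120 N, or if a joint passes its speed limit or range.

## Working session

There is one attempt and no reset: what is moved stays moved. The work goes in short steps, Python scripts to look and compute and a tool call to move; the robot and the scene stay as the last step left them, time stands still between calls to the robot, and variables do not carry over. Pictures are saved under pics/ and viewed, about 12 in all and at most 16, crops included, and the job is handed in when it is done.

Besides the shell and the picture viewer there is one more tool, called after "Call:" as name([rows], argument=value, ...), one row to a line, values as JSON. carry_out: Moves the arm, as the interface text tells. Its arguments: {"type":"object","properties":{"commands":{"type":"array"},"force":{"type":"number"}},"required":["commands"]}

```bash
ls; mkdir -p pics
python3 - <<'E'
from cell import status, optics
import cv2
for n in("top","side"):
    im=optics.capture(n); cv2.imwrite(f"pics/{n}0.png",cv2.resize(im[:,:,::-1],(800,600),interpolation=cv2.INTER_CUBIC)); cv2.imwrite(f"pics/{n}0raw.png",im[:,:,::-1])
    print(n,optics.calibration(n))
o=status.get_obs(); print(o)
E
```

```text
pics
top {'fov_y': 43.38602464292062, 'cx': 255.6249974086391, 'cy': 179.96610455703876, 'xyz': array([ 0.43237614, -0.05867769,  1.41664686]), 'orientation': array([ 0.02718731, -0.70378417,  0.70890572, -0.03743477])}
side {'fov_y': 57.11977633980025, 'cx': 258.3585924825243, 'cy': 186.1390157499548, 'xyz': array([0.46936862, 0.75359971, 0.59381705]), 'orientation': array([ 0.02581469, -0.02598386,  0.8873407 , -0.4596574 ])}
{'time_s': 0.1, 'joints': array([-1.20990053,  0.32175772, -0.07007636,  1.45154036,  0.02256626,
        1.37080068, -0.0569137 ]), 'joint_velocities': array([ 1.90492967e-03, -1.33388768e-03,  9.92329361e-04, -3.53917677e-03,
        5.47880685e-05, -3.69385529e-04,  7.30291511e-04]), 'tau': array([ 3.74258743e-04, -4.92572880e+01, -4.05468028e-01, -3.13397241e+01,
       -6.40497054e-02,  3.94385273e-02,  5.60470471e-05]), 'eef_pos': array([0.22081108, 0.61086789, 0.24657137]), 'eef_rot': array([-1.17598881e-04,  1.72530609e-01,  9.85003781e-01, -8.51832106e-04]), 'ft_force': array([-0.18649135, -0.23451531, -0.48845287]), 'wrist_torque': array([-0.01304288, -0.04229571,  0.06705569]), 'opening': 0.08668151747418391}
```

View pics/top0.png

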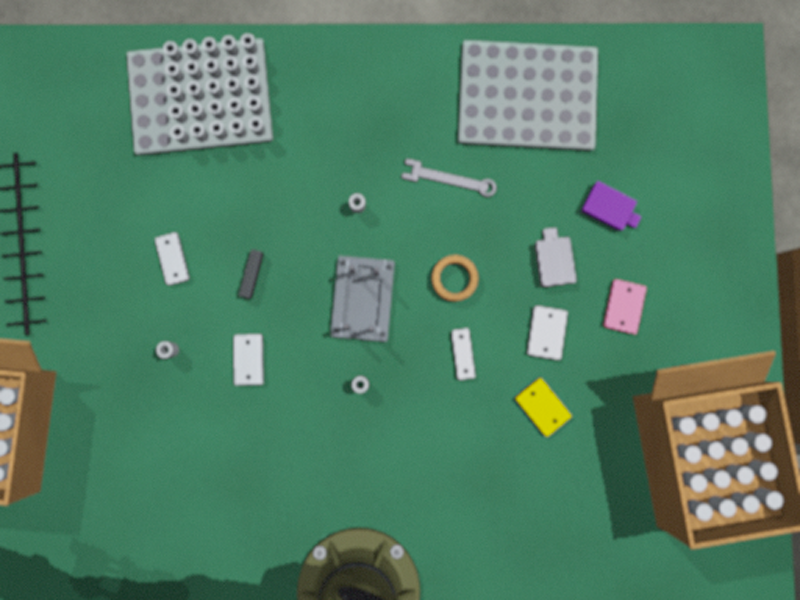

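View pics/side0.png

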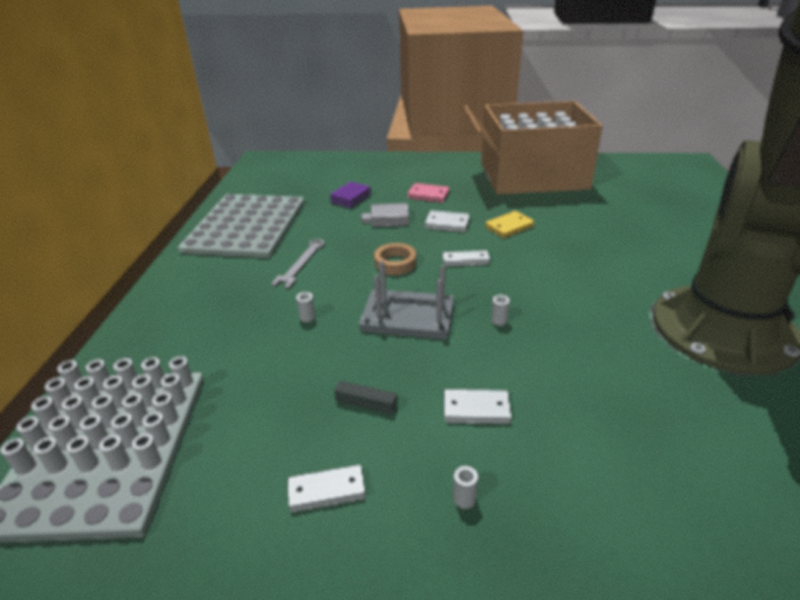

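The top view shows world x up and y left. Positions in this view:
- Nest at (362,298).
- Grey shoe at (555,258), key pointing up. The purple shoe at (610,206) is a decoy.
- White plates at (548,332) widest, (248,360), (172,258) and (462,354) narrowest. The pink one at (626,306) and the yellow one at (544,407) are decoys.
- Dark cap at (251,275).
- Sleeves at (357,203), (167,350) and (360,385), tape core at (455,278), wrench at (450,178).

Next I'll measure these and check them in one crop.

```bash
cat > h.py <<'E'
import numpy as np, cv2
from scipy.spatial.transform import Rotation as R
from cell import status, optics
def cam(n):
    c=optics.calibration(n); f=192/np.tan(np.radians(c['fov_y'])/2)
    return f,c['cx'],c['cy'],np.array(c['xyz']),R.from_quat(c['orientation'],scalar_first=True).as_matrix()
def p2w(n,u,v,z):
    f,cx,cy,t,M=cam(n); d=M@np.array([(u-cx)/f,(v-cy)/f,1.]); return t+d*(z-t[2])/d[2]
def w2p(n,p):
    f,cx,cy,t,M=cam(n); q=M.T@(np.asarray(p)-t); return np.array([cx+f*q[0]/q[2],cy+f*q[1]/q[2]])
def rect(mask,n,z):
    cs,_=cv2.findContours(mask,cv2.RETR_EXTERNAL,cv2.CHAIN_APPROX_NONE)
    out=[]
    for c in cs:
        if cv2.contourArea(c)<60: continue
        pts=np.array([p2w(n,*q[0],z)[:2] for q in c],np.float32)
        m=cv2.moments(c); (x,y),(w,h),a=cv2.minAreaRect(pts*1000)
        if w<h: w,h,a=h,w,a+90
        out.append((m['m10']/m['m00'],m['m01']/m['m00'],x,y,w,h,(a+90)%180-90))
    return out
def tool():
    o=status.get_obs(); M=R.from_quat(o['eef_rot'],scalar_first=True).as_matrix()
    return o,M
def goto(x,y,z,jaw=None):
    """print tool-frame shift to world target; jaw = world angle(deg) of jaw y axis"""
    o,M=tool(); d=M.T@(np.array([x,y,z])-o['eef_pos'])
    s=f"d={np.round(d*1000,1)}mm t={o['time_s']:.2f} pos={np.round(o['eef_pos'],4)}"
    ya=np.degrees(np.arctan2(M[1,1],M[0,1])); s+=f" jaw={ya:.1f} j7={np.degrees(o['joints'][6]):.0f}"
    if jaw is not None:
        r=((jaw-ya)+90)%180-90; s+=f" roll={-r:.1f}"  # tool z down
    print(s, 'F',np.round(o['ft_force'],1),'op',round(o['opening'],4))
def crop(n,u0,v0,w,h,name):
    im=optics.capture(n)[:,:,::-1]; k=min(800/w,600/h)
    cv2.imwrite(f"pics/{name}.png",cv2.resize(im[v0:v0+h,u0:u0+w],None,fx=k,fy=k,interpolation=cv2.INTER_CUBIC)); return im
E
python3 - <<'E'
from h import *
im=cv2.imread('pics/top0raw.png'); hsv=cv2.cvtColor(im,cv2.COLOR_BGR2HSV)
w=((hsv[...,1]<60)&(hsv[...,2]>140)).astype(np.uint8); w[:140]=0
print('white');[print(np.round(r,1)) for r in rect(w,'top',.014) if r[0]<400]
k=((hsv[...,2]<75)&(hsv[...,1]<100)).astype(np.uint8)
print('dark');[print(np.round(r,1)) for r in rect(k,'top',.024) if 130<r[1]<260]
print('base',w2p('top',[0,0,0])*800/512)
b=im[150:230,205:260]; c=im[140:190,335:380]
a=cv2.resize(b,None,fx=7,fy=7,interpolation=cv2.INTER_CUBIC); d=cv2.resize(c,None,fx=8,fy=8,interpolation=cv2.INTER_CUBIC)
d=np.vstack([d,np.zeros((160,360,3),np.uint8)]); cv2.imwrite('pics/c1.png',np.hstack([a,d]))
E
```

```text
white
[  3.  269.6 309.8 640.9  31.4  19.8   2.3]
[  4.2 253.1 354.9 639.8  31.3  25.5   2.3]
[ 2.301e+02  2.458e+02  3.718e+02 -4.200e+00  3.140e+01  2.880e+01
 -2.000e-01]
[105.  223.  439.2 355.6  29.   28.7  89.6]
[158.2 229.3 419.8 202.5  94.1  53.9   2.7]
[ 296.3  225.9  426.6 -196.2   94.7   34.5    6.6]
[ 350.2  212.2  465.3 -354.1   94.4   64.3   -9.7]
[231.6 191.5 531.8  -9.8 148.  101.9  -5.1]
[109.4 164.9 607.9 346.4  94.3  44.2  15. ]
[ 355.5  165.3  608.9 -372.6  108.3   64.3    6.7]
dark
[ 13.2 157.  638.6 614.6 336.4  55.5  11.8]
base [357.97516774 589.58755202]
```

View pics/c1.png

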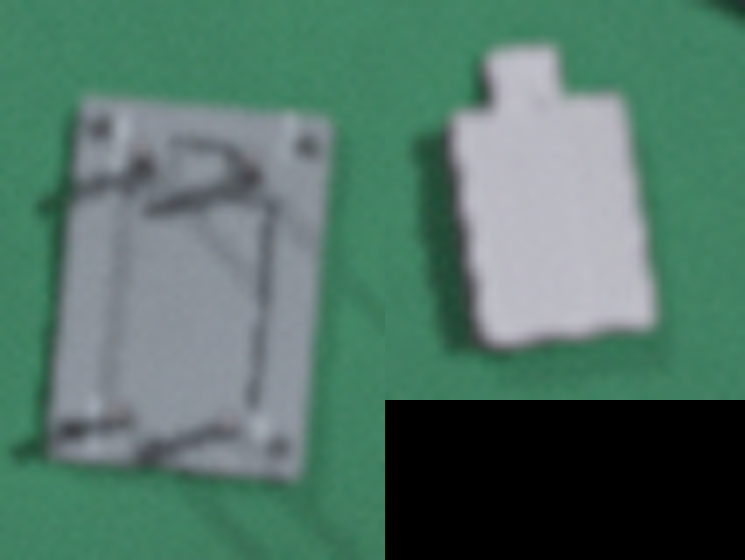

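The crop confirms the grey shoe, key pointing to the top, block corners about (452,112), (625,95), (657,325), (485,345). It also shows the nest with its key slot at the top, so nest +x is roughly world +x. Nest corners are about (82,95), (333,122), (300,480), (47,458). All four plates are present, measuring 64, 54, 44 and 34 mm including about 4 mm of edge inflation.

Run:
```python
from h import *
def fit(px,model,z,n='top'):
    W=np.array([p2w(n,u,v,z)[:2] for u,v in px])*1000; m=np.array(model,float)
    a=m-m.mean(0); b=W-W.mean(0); th=np.arctan2((a[:,0]*b[:,1]-a[:,1]*b[:,0]).sum(),(a*b).sum())
    Rm=np.array([[np.cos(th),-np.sin(th)],[np.sin(th),np.cos(th)]]); t=W.mean(0)-Rm@m.mean(0)
    print(np.round(t,1),round(np.degrees(th),1),'res',np.round(m@Rm.T+t-W,1).tolist())
g=lambda L,k,u,v:[((a+.5)/k-.5+u,(b+.5)/k-.5+v) for a,b in L]
fit(g([(82,95),(333,122),(300,480),(47,458)],7,205,150),[(80,52),(80,-52),(-70,-52),(-70,52)],.016)
fit(g([(145,165),(250,175),(232,428),(125,415)],7,205,150),[(52,22),(52,-22),(-52,-22),(-52,22)],.098)
fit(g([(67,112),(240,95),(272,325),(100,345)],8,335,140),[(42,31),(42,-31),(-42,-31),(-42,31)],.024)
im=cv2.imread('pics/top0raw.png')
v=im.max(2); k=np.zeros(v.shape,np.uint8); k[155:200,145:175]=(v[155:200,145:175]<88); print('cap',[np.round(r,1) for r in rect(k,'top',.02)])
for p in [(.4198,.2025,.014),(.6079,.3464,.014),(.4653,-.3541,.014),(.5268,-.0094,.016)]: print(w2p('side',p)*800/512)
goto(.6,-.37,.2,96.7-90)
```

```text
[524.9  -9.5] -5.7 res [[-1.2, -0.7], [0.5, 0.4], [0.1, 0.6], [0.6, -0.3]]
[521.2 -11.8] -4.8 res [[2.3, 0.9], [2.9, -1.8], [-1.8, -0.6], [-3.4, 1.6]]
[ 596.2 -371.5] 6.2 res [[-1.1, -1.2], [-0.3, 0.7], [0.6, 0.9], [0.8, -0.4]]
cap [array([160. , 179.6, 573.6, 198.1,  89.5,  28.3, -15.3])]
[474.85387803 402.14430238]
[324.51364991 483.51998659]
[445.66780239 217.58220345]
[408.67955087 308.84040237]
d=[-690.  -793.5   48. ]mm t=0.10 pos=[0.2208 0.6109 0.2466] jaw=70.1 j7=-3 roll=63.4 F [-0.2 -0.2 -0.5] op 0.0867
```

Call:
carry_out([
  [-0.032,-0.023,0,0,1],
  [-0.064,-0.046,0,0,1],
  [-0.097,-0.07,0,0,1],
  [-0.13,-0.094,0,0,1],
  [-0.162,-0.117,0,0,1],
], force=25)

```text
time_s: 0.52
eef_pos: [0.3344, 0.444, 0.2471]
eef_rot: [-0.0, 0.173, 0.985, -0.0]
ft_force: [1.3, -0.3, 0.3]
opening: 0.0869
```

Call:
carry_out([
  [-0.032,-0.023,0,0,1],
  [-0.064,-0.046,0,0,1],
  [-0.097,-0.07,0,0,1],
  [-0.13,-0.094,0,0,1],
  [-0.162,-0.117,0,0,1],
])

```text
time_s: 0.93
eef_pos: [0.4468, 0.2789, 0.2474]
eef_rot: [-0.0, 0.173, 0.985, -0.0]
ft_force: [1.0, 0.1, 0.2]
opening: 0.087
```

Call:
carry_out([
  [-0.022,-0.033,0,0,1],
  [-0.044,-0.066,0,0,1],
  [-0.066,-0.1,0,0,1],
  [-0.088,-0.133,0,0,1],
  [-0.11,-0.166,0,0,1],
])

```text
time_s: 1.35
eef_pos: [0.493, 0.0856, 0.2473]
eef_rot: [-0.0, 0.173, 0.985, 0.0]
ft_force: [0.3, -0.4, 0.9]
opening: 0.087
```

Call:
carry_out([
  [-0.022,-0.033,0,0,1],
  [-0.044,-0.066,0,0,1],
  [-0.066,-0.1,0,0,1],
  [-0.088,-0.133,0,0,1],
  [-0.11,-0.166,0,0,1],
])

```text
time_s: 1.77
eef_pos: [0.54, -0.1077, 0.2475]
eef_rot: [0.0, 0.172, 0.985, 0.0]
ft_force: [1.8, -0.1, 0.5]
opening: 0.0871
```

```bash
python3 -c "
from h import *
goto(.596,-.3715,.1,96.4)"
```

```text
d=[-142.2 -229.1  147.3]mm t=1.77 pos=[ 0.54   -0.1077  0.2475] jaw=70.1 j7=82 roll=-26.3 F [ 1.8 -0.1  0.5] op 0.0871
```

Call:
carry_out([
  [-0.021,-0.034,0,0,1],
  [-0.042,-0.068,0,-5,1],
  [-0.063,-0.102,0,-11,1],
  [-0.084,-0.136,0,-17,1],
  [-0.106,-0.171,0,-23,1],
])

```text
time_s: 2.18
eef_pos: [0.5819, -0.3039, 0.247]
eef_rot: [-0.0, -0.03, 1.0, 0.0]
ft_force: [0.3, 1.3, 0.7]
opening: 0.0869
```

```bash
python3 -c "
from h import *
goto(.596,-.3715,.0375,96.4)"
```

```text
d=[-10.1 -68.5 209.4]mm t=2.18 pos=[ 0.5819 -0.3039  0.247 ] jaw=93.5 j7=128 roll=-2.9 F [0.3 1.3 0.7] op 0.0869
```

Call:
carry_out([
  [-0.005,-0.035,0.02,-2.9,1],
  [-0.01,-0.0685,0.04,-2.9,1],
  [-0.01,-0.0685,0.08,-2.9,1],
  [-0.01,-0.0685,0.12,-2.9,1],
  [-0.01,-0.0685,0.15,-2.9,1],
])

```text
time_s: 2.6
eef_pos: [0.5937, -0.3707, 0.0933]
eef_rot: [-0.002, -0.052, 0.999, 0.001]
ft_force: [-0.1, 0.0, -0.0]
opening: 0.0872
```

```bash
python3 -c "
from h import *
goto(.596,-.3715,.0375,96.4); crop('side',200,80,200,150,'c2')"
```

```text
d=[-2.4 -1.2 55.8]mm t=2.60 pos=[ 0.5937 -0.3707  0.0933] jaw=95.9 j7=139 roll=-0.5 F [-0.1  0.  -0. ] op 0.0872
```

View pics/c2.png

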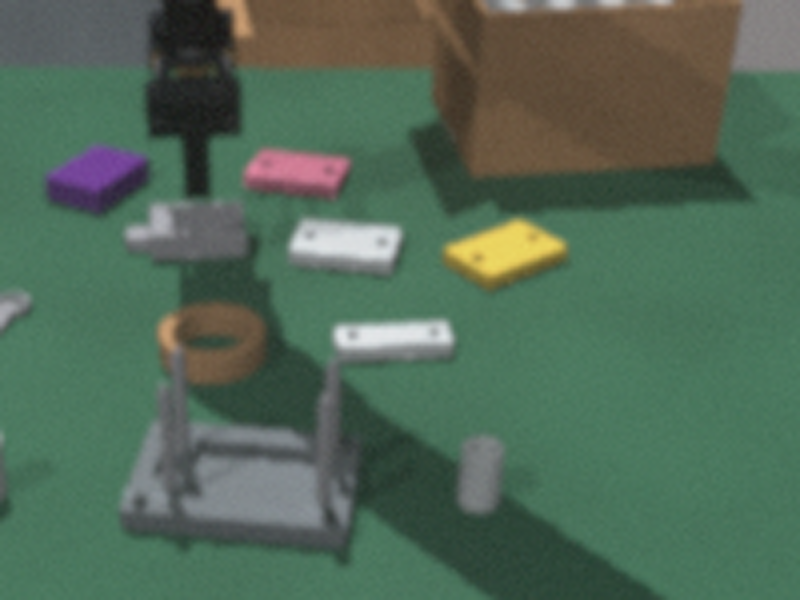

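The side crop shows the fingers at (196,170) above the block of the shoe, centred on (200,225), and the pocket is empty. I'll lower and grip.

Call:
carry_out([
  [-0.001,0,0.03,0,1],
  [-0.001,0,0.055,0,1],
  [-0.001,0,0.056,0,1],
  [-0.001,0,0.056,0,0.5],
  [-0.001,0,0.056,0,0.5],
])

```text
time_s: 3.07
eef_pos: [0.5974, -0.3711, 0.0435]
eef_rot: [0.001, -0.053, 0.999, -0.001]
ft_force: [-0.4, -0.1, 0.8]
opening: 0.0802
```

Call:
carry_out([
  [0,0,0,0,0.5],
  [0,0,0,0,0.5],
  [0,0,0,0,0.5],
  [0,0,0,0,0.5],
  [0,0,0,0,0.5],
])

```text
time_s: 3.48
eef_pos: [0.5975, -0.3715, 0.0436]
eef_rot: [0.001, -0.053, 0.999, -0.001]
ft_force: [-0.3, -0.8, 6.3]
opening: 0.0615
```

```bash
python3 -c "
from h import *
goto(.596,-.3715,.0375,96.4)"
```

```text
d=[1.5 0.1 6.1]mm t=3.48 pos=[ 0.5975 -0.3715  0.0436] jaw=96.0 j7=140 roll=-0.4 F [-0.3 -0.8  6.3] op 0.0615
```

Call:
carry_out([
  [0,0,0,0,0.9],
  [0,0,0,0,0.9],
  [0,0,0,0,0.9],
  [0.001,0,0.004,0,0.9],
  [0.001,0,0.006,0,0.9],
])

```text
time_s: 3.9
eef_pos: [0.5949, -0.3702, 0.0346]
eef_rot: [-0.001, -0.053, 0.999, 0.0]
ft_force: [-0.5, -0.5, 0.2]
opening: 0.0774
```

Call:
carry_out([
  [0,0,0,0,0.5],
  [0,0,0,0,0.5],
  [0,0,0,0,0.5],
  [0,0,0,0,0.5],
  [0,0,0,0,0.5],
], force=40)

```text
time_s: 4.32
eef_pos: [0.5954, -0.3709, 0.0355]
eef_rot: [0.0, -0.052, 0.999, -0.0]
ft_force: [0.2, -1.4, -2.0]
opening: 0.0613
```

Call:
carry_out([
  [0,0,0,0,0.5],
  [0,0,0,0,0.5],
  [0,0,0,0,0.5],
  [0,0,-0.02,0,0.5],
  [0,0,-0.04,0,0.5],
])

```text
time_s: 4.73
eef_pos: [0.5937, -0.3687, 0.0731]
eef_rot: [-0.003, -0.053, 0.999, 0.002]
ft_force: [0.6, 0.3, -4.0]
opening: 0.0619
```

```bash
python3 -c "
from h import *
goto(.5257,-.0095,.15,84.7)"
```

```text
d=[ 30.2 364.7 -75.2]mm t=4.73 pos=[ 0.5937 -0.3687  0.0731] jaw=96.0 j7=139 roll=11.3 F [ 0.6  0.3 -4. ] op 0.0619
```

Call:
carry_out([
  [0.0,0,-0.04,0,0.5],
  [0,0.01,-0.08,0,0.5],
  [0.003,0.03,-0.11,0,0.5],
  [0.006,0.065,-0.117,0,0.5],
  [0.01,0.1,-0.117,0,0.5],
])

```text
time_s: 5.15
eef_pos: [0.5755, -0.2731, 0.1956]
eef_rot: [0.002, -0.051, 0.999, -0.001]
ft_force: [0.7, 0.6, -4.3]
opening: 0.0615
```

Call:
carry_out([
  [0.002,0.035,0,0,0.5],
  [0.004,0.07,0,2,0.5],
  [0.006,0.105,0,4,0.5],
  [0.008,0.14,0,7,0.5],
  [0.01,0.175,0,10,0.5],
])

```text
time_s: 5.57
eef_pos: [0.5452, -0.0971, 0.1918]
eef_rot: [-0.001, 0.036, 0.999, 0.0]
ft_force: [0.7, 1.0, -3.8]
opening: 0.0618
```

```bash
python3 -c "
from h import *
goto(.525,-.0095,.15,84.7)"
```

```text
d=[26.3 85.9 41.9]mm t=5.57 pos=[ 0.5452 -0.0971  0.1918] jaw=85.9 j7=98 roll=1.2 F [ 0.7  1.  -3.8] op 0.0618
```

Call:
carry_out([
  [0.011,0.036,0.01,0.6,0.5],
  [0.022,0.07,0.02,1.2,0.5],
  [0.026,0.085,0.036,1.2,0.5],
  [0.0265,0.086,0.036,1.2,0.5],
  [0.0265,0.086,0.036,1.2,0.5],
])

```text
time_s: 5.98
eef_pos: [0.5244, -0.01, 0.155]
eef_rot: [-0.002, 0.043, 0.999, -0.0]
ft_force: [-0.2, -1.2, -4.7]
opening: 0.0614
```

Call:
carry_out([
  [0,0,0,0,0.5],
  [0,0,0,0,0.5],
  [0,0,0,0,0.5],
])

```text
time_s: 6.23
eef_pos: [0.5267, -0.0132, 0.1571]
eef_rot: [0.001, 0.046, 0.999, -0.0]
ft_force: [0.3, 0.2, -4.2]
opening: 0.0619
```

```bash
python3 -c "
from h import *
goto(.525,-.0095,.15,84.7); a=crop('side',200,130,130,98,'c3'); b=crop('top',190,130,100,120,'c4')
x=cv2.imread('pics/c3.png');y=cv2.imread('pics/c4.png');x=cv2.resize(x,(400,300));y=cv2.resize(y,(400,480));x=cv2.copyMakeBorder(x,0,180,0,0,0)
cv2.imwrite('pics/c34.png',np.hstack([x,y]))"
```

```text
d=[2.1 3.5 7.1]mm t=6.23 pos=[ 0.5267 -0.0132  0.1571] jaw=84.7 j7=87 roll=-0.0 F [ 0.3  0.2 -4.2] op 0.0619
```

View pics/c34.png

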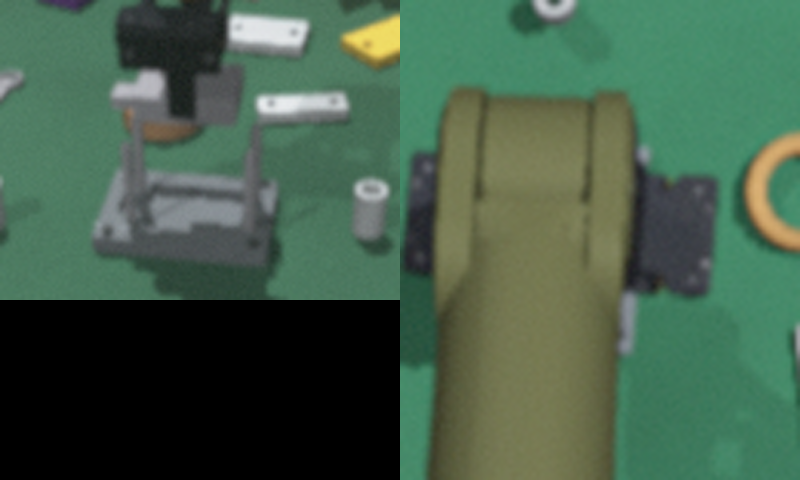

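Run:
```python
from h import *
g=lambda L,k,u,v:[((a+.5)/k-.5+u,(b+.5)/k-.5+v) for a,b in L]
for q,z in zip(g([(124,514),(348,532),(155,425),(357,440)],4,200,80),[.016]*4): print(np.round(p2w('side',*q,z)*1000,1))
N=np.array([525.7,-9.5]);a=np.radians(-5.3);Rm=np.array([[np.cos(a),-np.sin(a)],[np.sin(a),np.cos(a)]])
for m in [(80,52),(-70,52),(80,-52),(-70,-52)]:
    w=Rm@np.array(m)+N; print(np.round(w,1),np.round((w2p('side',[w[0]/1e3,w[1]/1e3,.016])-[200,80])*4,0))
goto(.525,-.0095,.15,84.7)
```

```text
[604.9  39.3  16. ]
[458.6  51.5  16. ]
[596.4 -62.3  16. ]
[452.8 -49.7  16. ]
[610.2  34.9] [116. 508.]
[460.8  48.7] [343. 528.]
[600.6 -68.7] [149. 418.]
[451.2 -54.8] [358. 434.]
d=[1.9 3.  7. ]mm t=6.33 pos=[ 0.5266 -0.0127  0.157 ] jaw=84.7 j7=87 roll=0.0 F [ 0.1  0.9 -4.9] op 0.0615
```

Call:
carry_out([
  [0.001,0.002,0.003,0,0.5],
  [0.002,0.0035,0.007,0,0.5],
  [0.002,0.0035,0.007,0,0.5],
  [0.002,0.0035,0.007,0,0.5],
  [0.002,0.0035,0.007,0,0.5],
])

```text
time_s: 6.75
eef_pos: [0.5245, -0.0079, 0.1494]
eef_rot: [-0.0, 0.045, 0.999, -0.0]
ft_force: [-0.4, -0.2, -4.5]
opening: 0.0618
```

Run:
```python
from h import *
goto(.525,-.0095,.055,84.7)
```

```text
d=[-0.7 -1.5 94.4]mm t=6.75 pos=[ 0.5245 -0.0079  0.1494] jaw=84.8 j7=86 roll=0.1 F [-0.4 -0.2 -4.5] op 0.0618
```

```bash
cat >> h.py <<'E'
def wire(img,n,T,ang,pts_edges,k,u0,v0,col):
    a=np.radians(ang); c,s=np.cos(a),np.sin(a)
    for A,B in pts_edges:
        q=[]
        for m in (A,B):
            w=[T[0]+c*m[0]-s*m[1],T[1]+s*m[0]+c*m[1],T[2]+m[2]]; p=w2p(n,w); q.append(tuple(int(round(((x+.5-o)*k-.5)*8)) for x,o in zip(p,(u0,v0))))
        cv2.line(img,q[0],q[1],col,1,cv2.LINE_AA,3)
def box(x0,x1,y0,y1,z0,z1):
    P=lambda i,j,k:((x0,x1)[i]/1e3,(y0,y1)[j]/1e3,(z0,z1)[k]/1e3); E=[]
    for i in (0,1):
        for j in (0,1): E+=[(P(i,j,0),P(i,j,1)),(P(i,0,j),P(i,1,j)),(P(0,i,j),P(1,i,j))]
    return E
E
python3 - <<'E'
from h import *
u0,v0,w,h=225,130,75,90
crop('side',u0,v0,w,h,'c5'); o,M=tool(); p=o['eef_pos']; print(p)
im=cv2.imread('pics/c5.png'); k=im.shape[0]/h
im2=im.copy()
wire(im2,'side',(.5257,-.0095,0),-5.3,box(-70,80,-52,52,0,16)+[((.052*i,.022*j,.016),(.052*i,.022*j,.098)) for i in(-1,1) for j in (-1,1)],k,u0,v0,(0,0,255))
a=np.radians(-5.3)
wire(im2,'side',(p[0]+.0008*np.cos(a),p[1]+.0008*np.sin(a),p[2]-.0355),-5.3,box(-42,42,-31,31,0,24),k,u0,v0,(0,255,255))
o=cv2.resize(np.hstack([im,im2]),(800,480)); cv2.imwrite('pics/c5b.png',o); print(o.shape,im.shape)
E
```

```text
[ 0.5245864  -0.00789854  0.14954155]
(480, 800, 3) (600, 500, 3)
```

View pics/c5b.png

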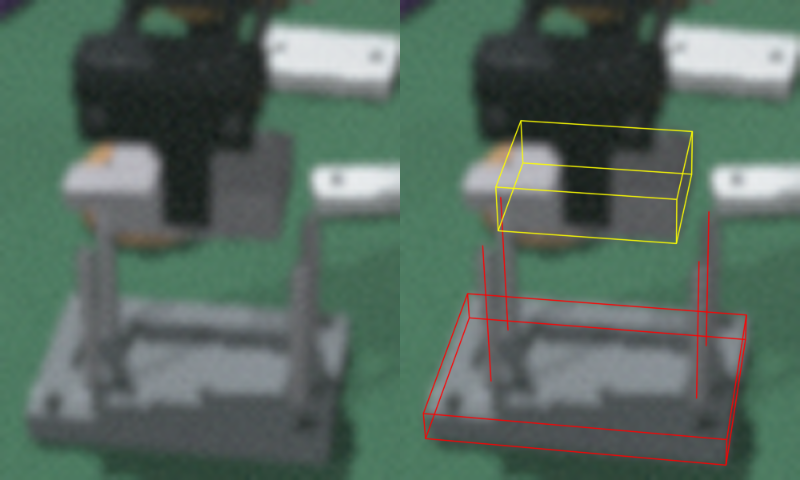

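The overlay agrees to about 3 px (1.5 mm). The nest's front edge is at (28..325, 437..465) against the model, and the held shoe's right edge at (292,135..240) matches its model. I'll descend with a small y correction.

Call:
carry_out([
  [0,-0.0015,0.03,0,0.5],
  [0,-0.0015,0.06,0,0.5],
  [0,-0.0015,0.086,0,0.5],
  [0,-0.0015,0.087,0,0.5],
  [0,-0.0015,0.087,0,0.5],
])

```text
time_s: 7.22
eef_pos: [0.5234, -0.0096, 0.0617]
eef_rot: [-0.002, 0.045, 0.999, -0.0]
ft_force: [0.5, 1.0, -3.5]
opening: 0.0614
```

Call:
carry_out([
  [0,0,0,0,0.5],
  [0,0,0,0,0.5],
  [0,0,0,0,0.5],
])

```text
time_s: 7.47
eef_pos: [0.526, -0.0093, 0.0645]
eef_rot: [0.002, 0.045, 0.999, 0.0]
ft_force: [0.6, -0.2, -4.8]
opening: 0.0616
```

Run:
```python
from h import *
goto(.5242,-.0095,.0435,84.7)
```

```text
d=[ 1.8 -0.4 21. ]mm t=7.47 pos=[ 0.526  -0.0093  0.0645] jaw=84.8 j7=90 roll=0.1 F [ 0.6 -0.2 -4.8] op 0.0616
```

Call:
carry_out([
  [0,0,0.005,0,0.5],
  [0,0,0.009,0,0.5],
  [0,0,0.009,0,0.5],
  [0,0,0.009,0,0.5],
  [0,0,0.009,0,0.5],
])

```text
time_s: 7.88
eef_pos: [0.5243, -0.0094, 0.0535]
eef_rot: [-0.0, 0.045, 0.999, -0.0]
ft_force: [0.2, 0.7, -4.5]
opening: 0.0616
```

Call:
carry_out([
  [0,0,0,0,0.5],
  [0,0,0,0,0.5],
  [0,0,0,0,0.5],
  [0,0,0,0,0.5],
  [0,0,0,0,0.5],
])

```text
time_s: 8.3
eef_pos: [0.5245, -0.0094, 0.0536]
eef_rot: [0.0, 0.045, 0.999, 0.0]
ft_force: [-0.7, -1.0, -4.6]
opening: 0.0618
```

Run:
```python
from h import *
goto(.5242,-.0095,.0435,84.7)
```

```text
d=[ 0.3 -0.1 10.1]mm t=8.30 pos=[ 0.5245 -0.0094  0.0536] jaw=84.8 j7=90 roll=0.1 F [-0.7 -1.  -4.6] op 0.0618
```

Call:
carry_out([
  [0,0,0.002,0,0.5],
  [0,0,0.003,0,0.5],
  [0,0,0.003,0,0.5],
  [0,0,0.003,0,0.5],
])

```text
time_s: 8.63
eef_pos: [0.5243, -0.0094, 0.0504]
eef_rot: [-0.0, 0.045, 0.999, -0.0]
ft_force: [0.1, -0.2, -4.1]
opening: 0.0616
```

Call:
carry_out([
  [0,0,0.001,0,0.5],
  [0,0,0.002,0,0.5],
  [0,0,0.002,0,0.5],
  [0,0,0.002,0,0.5],
])

```text
time_s: 8.97
eef_pos: [0.5244, -0.0094, 0.0485]
eef_rot: [-0.0, 0.045, 0.999, 0.0]
ft_force: [-0.2, -0.7, -5.2]
opening: 0.0618
```

Call:
carry_out([
  [0,0,0.001,0,0.5],
  [0,0,0.002,0,0.5],
  [0,0,0.003,0,0.5],
  [0,0,0.003,0,0.5],
  [0,0,0.003,0,0.5],
])

```text
time_s: 9.38
eef_pos: [0.5243, -0.0094, 0.0455]
eef_rot: [-0.0, 0.045, 0.999, 0.0]
ft_force: [-0.2, -0.1, -3.9]
opening: 0.0614
```

Call:
carry_out([
  [0,0,0.001,0,0.5],
  [0,0,0.002,0,0.5],
  [0,0,0.002,0,0.5],
  [0,0,0.002,0,0.5],
  [0,0,0.002,0,0.5],
])

```text
time_s: 9.8
eef_pos: [0.5244, -0.0094, 0.0436]
eef_rot: [0.0, 0.045, 0.999, 0.0]
ft_force: [-1.0, 0.0, -4.1]
opening: 0.0615
```

Call:
carry_out([
  [0,0,0.001,0,0.5],
  [0,0,0.0015,0,0.5],
  [0,0,0.0015,0,0.5],
  [0,0,0.0015,0,0.5],
])

```text
time_s: 10.13
eef_pos: [0.5245, -0.0094, 0.0424]
eef_rot: [0.0, 0.045, 0.999, 0.0]
ft_force: [-2.2, 0.3, -0.0]
opening: 0.0619
```

Call:
carry_out([
  [0,0,0,0,0.6],
  [0,0,0,0,0.75],
  [0,0,0,0,0.8],
  [0,0,0,0,0.8],
  [0,0,0,0,0.8],
])

```text
time_s: 10.55
eef_pos: [0.525, -0.0094, 0.0424]
eef_rot: [0.001, 0.045, 0.999, 0.0]
ft_force: [0.5, -0.3, -0.4]
opening: 0.069
```

Call:
carry_out([
  [0,0,-0.01,0,0.8],
  [0,0,-0.03,0,0.3],
  [0,0,-0.03,0,0],
  [0,0,-0.03,0,0],
  [0,0,-0.03,0,0],
])

```text
time_s: 10.97
eef_pos: [0.5245, -0.0093, 0.0723]
eef_rot: [0.0, 0.045, 0.999, 0.0]
ft_force: [0.4, -0.4, 0.3]
opening: 0.0503
```

Call:
carry_out([
  [0,0,0,0,0],
  [0,0,0,0,0],
  [0,0,0,0,0],
  [0,0,0,0,0],
  [0,0,0,0,0],
])

```text
time_s: 11.38
eef_pos: [0.5242, -0.0095, 0.0718]
eef_rot: [-0.0, 0.045, 0.999, -0.0]
ft_force: [0.4, -0.2, 0.4]
opening: 0.0178
```

Call:
carry_out([
  [0,0,0,0,0],
  [0,0,0,0,0],
  [0,0,0.005,0,0],
  [0,0,0.012,0,0],
  [0,0,0.012,0,0],
])

```text
time_s: 11.8
eef_pos: [0.5233, -0.0094, 0.0585]
eef_rot: [-0.001, 0.045, 0.999, -0.0]
ft_force: [-0.4, 0.6, -0.4]
opening: 0.0005
```

Call:
carry_out([
  [0,0,0.002,0,0],
  [0,0,0.004,0,0],
  [0,0,0.0045,0,0],
  [0,0,0.0045,0,0],
])

```text
time_s: 12.13
eef_pos: [0.5245, -0.0094, 0.0556]
eef_rot: [0.0, 0.045, 0.999, 0.0]
ft_force: [0.6, -0.1, -0.1]
opening: 0.0007
```

Call:
carry_out([
  [0,0,0.001,0,0],
  [0,0,0.002,0,0],
  [0,0,0.002,0,0],
  [0,0,0.002,0,0],
])

```text
time_s: 12.47
eef_pos: [0.5246, -0.0094, 0.0554]
eef_rot: [-0.0, 0.045, 0.999, 0.001]
ft_force: [-5.9, -0.2, 14.7]
opening: 0.0008
```

Call:
carry_out([
  [0,0,0,0,0],
  [0,0,0,0,0],
  [0,0,-0.04,0,0.5],
  [0,0,-0.08,0,1],
  [0,0,-0.12,0,1],
])

```text
time_s: 12.88
eef_pos: [0.5237, -0.0097, 0.1746]
eef_rot: [-0.001, 0.045, 0.999, -0.0]
ft_force: [1.5, 0.6, 0.1]
opening: 0.0133
```

```bash
cat >> h.py <<'E'
def soft(im,u,v,z=.014,r=26,n='top'):
    """centroid/angle of a bright plate near raw pixel (u,v), greyscale-weighted moments"""
    p=im[int(v)-r:int(v)+r,int(u)-r:int(u)+r].astype(float); s=p.min(2)
    lo,hi=np.median(s),np.percentile(s,92); w=np.clip((s-lo)/(hi-lo)-.25,0,.75)
    b=(w>.2).astype(np.uint8); nl,L,st,ce=cv2.connectedComponentsWithStats(b); i=L[r,r] or 1+np.argmax(st[1:,4])
    w=w*cv2.dilate((L==i).astype(np.uint8),np.ones((3,3)))
    yy,xx=np.nonzero(w); ww=w[yy,xx]; P=np.array([p2w(n,x+int(u)-r,y+int(v)-r,z)[:2] for x,y in zip(xx,yy)])*1000
    c=np.average(P,axis=0,weights=ww); C=np.cov(P.T,aweights=ww); e,V=np.linalg.eigh(C); a=np.degrees(np.arctan2(V[1,1],V[0,1]))
    return np.round(c,1),round((a+90)%180-90,1),np.round(np.sqrt(12*e),1)
E
python3 - <<'E'
from h import *
im=cv2.imread('pics/top0raw.png')
for u,v in [(350,212),(158,229),(109,165),(296,226)]: print(soft(im,u,v))
goto(.4653,-.3541,.15,80.3)
E
```

```text
(array([ 464.4, -353.8]), np.float64(-9.4), array([61.5, 90.3]))
(array([419.3, 202.1]), np.float64(1.9), array([51.8, 90.1]))
(array([607.3, 346.1]), np.float64(15.4), array([42. , 90.5]))
(array([ 426.1, -196. ]), np.float64(6.5), array([32.2, 90.8]))
d=[  27.  -348.3   24.9]mm t=12.88 pos=[ 0.5237 -0.0097  0.1746] jaw=84.8 j7=86 roll=4.5 F [1.5 0.6 0.1] op 0.0133
```

Call:
carry_out([
  [0.003,-0.038,0,0,1],
  [0.006,-0.076,0,0,1],
  [0.009,-0.115,0,0,1],
  [0.012,-0.154,0,0,1],
  [0.015,-0.193,0,0,1],
])

```text
time_s: 13.3
eef_pos: [0.4917, -0.2018, 0.174]
eef_rot: [0.001, 0.045, 0.999, 0.0]
ft_force: [0.5, -0.8, -0.2]
opening: 0.0458
```

Call:
carry_out([
  [0.003,-0.038,0,1,1],
  [0.006,-0.076,0,2,1],
  [0.009,-0.115,0,4.2,1],
  [0.013,-0.155,0,4.2,1],
  [0.013,-0.155,0.02,4.2,1],
])

```text
time_s: 13.72
eef_pos: [0.4627, -0.3649, 0.1576]
eef_rot: [0.003, 0.087, 0.996, -0.005]
ft_force: [-1.0, -0.6, -0.3]
opening: 0.0788
```

Call:
carry_out([
  [0,0,0.03,0,1],
  [0,0,0.05,0,1],
  [0,0,0.05,0,1],
  [0,0,0.05,0,1],
  [0,0,0.05,0,1],
])

```text
time_s: 14.13
eef_pos: [0.4659, -0.354, 0.1048]
eef_rot: [0.001, 0.082, 0.997, -0.0]
ft_force: [0.2, 0.0, 0.0]
opening: 0.0869
```

Run:
```python
from h import *
goto(.4644,-.3538,.029,80.6)
```

```text
d=[ 1.7 -0.  75.8]mm t=14.13 pos=[ 0.4659 -0.354   0.1048] jaw=80.6 j7=128 roll=0.0 F [0.2 0.  0. ] op 0.0869
```

Call:
carry_out([
  [0.001,0,0.04,0,1],
  [0.001,0,0.07,0,1],
  [0.001,0,0.074,0,1],
  [0.001,0,0.074,0,1],
  [0.001,0,0.074,0,1],
])

```text
time_s: 14.55
eef_pos: [0.4654, -0.3543, 0.0316]
eef_rot: [0.001, 0.082, 0.997, -0.001]
ft_force: [0.4, -0.3, 1.1]
opening: 0.0872
```

Call:
carry_out([
  [0,0,0,0,1],
  [0,0,0,0,1],
  [0,0,0,0,1],
])

```text
time_s: 14.8
eef_pos: [0.4653, -0.3539, 0.0312]
eef_rot: [0.001, 0.082, 0.997, -0.0]
ft_force: [-0.2, -0.7, 0.4]
opening: 0.0869
```

Run:
```python
from h import *
goto(.4644,-.3538,.029,80.6)
```

```text
d=[ 0.9 -0.   2.2]mm t=14.80 pos=[ 0.4653 -0.3539  0.0312] jaw=80.6 j7=132 roll=0.0 F [-0.2 -0.7  0.4] op 0.0869
```

Settled. I'll make the small correction, close and lift.

Call:
carry_out([
  [0.001,0,0.002,0,1],
  [0.001,0,0.002,0,0.5],
  [0.001,0,0.002,0,0.5],
  [0.001,0,0.002,0,0.5],
  [0.001,0,0.002,0,0.5],
])

```text
time_s: 15.22
eef_pos: [0.4632, -0.3531, 0.0275]
eef_rot: [-0.0, 0.082, 0.997, 0.0]
ft_force: [0.7, -0.2, 0.2]
opening: 0.0678
```

Call:
carry_out([
  [0,0,0,0,0.5],
  [0,0,0,0,0.5],
  [0,0,0,0,0.5],
  [0,0,0,0,0.5],
  [0,0,0,0,0.5],
])

```text
time_s: 15.63
eef_pos: [0.4632, -0.3533, 0.0275]
eef_rot: [0.0, 0.082, 0.997, -0.0]
ft_force: [1.2, -0.5, -0.4]
opening: 0.0596
```

Call:
carry_out([
  [0,0,0,0,0.5],
  [0,0,-0.02,0,0.5],
  [0,0,-0.06,0,0.5],
  [0,0,-0.1,0,0.5],
  [0,0,-0.135,0,0.5],
])

```text
time_s: 16.05
eef_pos: [0.4627, -0.353, 0.1641]
eef_rot: [-0.0, 0.082, 0.997, 0.0]
ft_force: [1.6, -1.0, -2.5]
opening: 0.0594
```

Run:
```python
from h import *
goto(.525,-.0095,.165,84.7)
```

```text
d=[ -5.4 349.   -0.8]mm t=16.05 pos=[ 0.4627 -0.353   0.1641] jaw=80.6 j7=126 roll=-4.1 F [ 1.6 -1.  -2.5] op 0.0594
```

Call:
carry_out([
  [0,0.038,-0.01,0,0.5],
  [-0.001,0.076,-0.01,0,0.5],
  [-0.001,0.115,-0.01,0,0.5],
  [-0.002,0.154,-0.01,0,0.5],
  [-0.002,0.193,-0.01,0,0.5],
])

```text
time_s: 16.47
eef_pos: [0.4962, -0.161, 0.1724]
eef_rot: [-0.0, 0.082, 0.997, 0.0]
ft_force: [1.4, 0.3, -1.8]
opening: 0.0595
```

Call:
carry_out([
  [0,0.038,0,-1,0.5],
  [-0.001,0.076,0,-2,0.5],
  [-0.001,0.115,0,-4.1,0.5],
  [-0.002,0.145,0,-4.1,0.5],
  [-0.002,0.156,0,-4.1,0.5],
])

```text
time_s: 16.88
eef_pos: [0.524, -0.0029, 0.1721]
eef_rot: [-0.0, 0.042, 0.999, 0.001]
ft_force: [0.3, 1.2, -2.6]
opening: 0.0597
```

Call:
carry_out([
  [0,0,0,0,0.5],
  [0,0,0,0,0.5],
  [0,0,0,0,0.5],
  [0,0,0,0,0.5],
  [0,0,0,0,0.5],
])

```text
time_s: 17.3
eef_pos: [0.5237, -0.0112, 0.1726]
eef_rot: [-0.0, 0.047, 0.999, -0.0]
ft_force: [0.3, -0.6, -2.3]
opening: 0.0593
```

Run:
```python
from h import *
goto(.5238,-.0094,.0575,84.7)
```

```text
d=[1.000e-01 1.900e+00 1.151e+02]mm t=17.30 pos=[ 0.5237 -0.0112  0.1726] jaw=84.6 j7=86 roll=-0.1 F [ 0.3 -0.6 -2.3] op 0.0593
```

Call:
carry_out([
  [0,0.0015,0.03,0,0.5],
  [0,0.0015,0.04,0,0.5],
  [0,0.0015,0.04,0,0.5],
  [0,0.0015,0.04,0,0.5],
  [0,0.0015,0.04,0,0.5],
])

```text
time_s: 17.72
eef_pos: [0.5246, -0.0084, 0.1334]
eef_rot: [0.0, 0.046, 0.999, 0.0]
ft_force: [0.5, -0.6, -2.6]
opening: 0.0594
```

Call:
carry_out([
  [0,0,0,0,0.5],
  [0,0,0,0,0.5],
  [0,0,0,0,0.5],
  [0,0,0,0,0.5],
])

```text
time_s: 18.05
eef_pos: [0.5244, -0.0079, 0.133]
eef_rot: [0.0, 0.046, 0.999, 0.0]
ft_force: [1.2, -0.5, -2.4]
opening: 0.0598
```

Run:
```python
from h import *
goto(.5238,-.0094,.0575,84.7)
u0,v0,w,h=225,130,75,90
crop('side',u0,v0,w,h,'c6'); o,M=tool(); p=o['eef_pos']
im=cv2.imread('pics/c6.png'); k=im.shape[0]/h
im2=im.copy(); a=np.radians(-5.3)
wire(im2,'side',(p[0]+.0012*np.cos(a),p[1]+.0012*np.sin(a),p[2]-.0275),-5.3,box(-45,45,-30,30,0,14),k,u0,v0,(0,255,255))
wire(im2,'side',(.525,-.0095,0),-5.3,[((.052*i,.022*j,.016),(.052*i,.022*j,.098)) for i in(-1,1) for j in (-1,1)],k,u0,v0,(0,0,255))
cv2.imwrite('pics/c6b.png',cv2.resize(np.hstack([im,im2]),(800,480)))
```

```text
d=[ 0.5 -1.5 75.5]mm t=18.05 pos=[ 0.5244 -0.0079  0.133 ] jaw=84.7 j7=87 roll=0.0 F [ 1.2 -0.5 -2.4] op 0.0598
```

View pics/c6b.png

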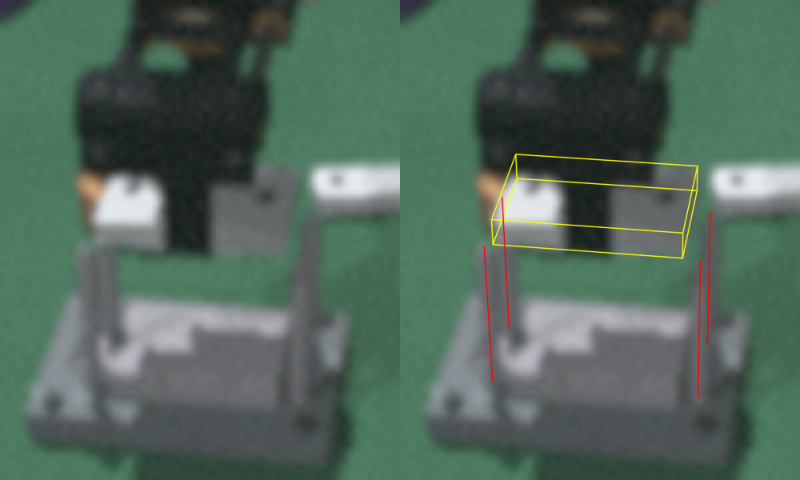

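The picture shows the plate level between the posts: its front edge spans x 95 to 288, the front posts stand at x 87 and 300, and the shoe is seated below. I'll step down, watching the force.

Call:
carry_out([
  [0.0003,-0.0015,0.006,0,0.5],
  [0.0003,-0.0015,0.012,0,0.5],
  [0.0003,-0.0015,0.015,0,0.5],
  [0.0003,-0.0015,0.015,0,0.5],
  [0.0003,-0.0015,0.015,0,0.5],
])

```text
time_s: 18.52
eef_pos: [0.5234, -0.0095, 0.1171]
eef_rot: [-0.0, 0.046, 0.999, -0.0]
ft_force: [0.2, 0.2, -1.8]
opening: 0.0596
```

Call:
carry_out([
  [0,0,0.005,0,0.5],
  [0,0,0.01,0,0.5],
  [0,0,0.01,0,0.5],
  [0,0,0.01,0,0.5],
  [0,0,0.01,0,0.5],
])

```text
time_s: 18.93
eef_pos: [0.5237, -0.0094, 0.1075]
eef_rot: [-0.0, 0.046, 0.999, -0.0]
ft_force: [-0.9, 0.2, -1.4]
opening: 0.0596
```

Call:
carry_out([
  [0,0,0.01,0,0.5],
  [0,0,0.02,0,0.5],
  [0,0,0.03,0,0.5],
  [0,0,0.04,0,0.5],
  [0,0,0.04,0,0.5],
])

```text
time_s: 19.35
eef_pos: [0.5229, -0.0096, 0.0652]
eef_rot: [-0.001, 0.046, 0.999, -0.001]
ft_force: [1.0, 0.6, -2.3]
opening: 0.0593
```

Call:
carry_out([
  [0,0,0.002,0,0.5],
  [0,0,0.005,0,0.5],
  [0,0,0.007,0,0.5],
  [0,0,0.007,0,0.5],
  [0,0,0.007,0,0.5],
])

```text
time_s: 19.77
eef_pos: [0.5236, -0.0094, 0.0606]
eef_rot: [-0.0, 0.046, 0.999, 0.0]
ft_force: [-0.3, 0.3, -1.5]
opening: 0.0597
```

Call:
carry_out([
  [0,0,0.001,0,0.5],
  [0,0,0.0025,0,0.5],
  [0,0,0.0025,0,0.5],
  [0,0,0.0025,0,0.5],
])

```text
time_s: 20.1
eef_pos: [0.5236, -0.0094, 0.058]
eef_rot: [-0.0, 0.046, 0.999, 0.0]
ft_force: [-0.3, 0.3, -1.8]
opening: 0.0595
```

Call:
carry_out([
  [0,0,0,0,0.75],
  [0,0,0,0,0.8],
  [0,0,0,0,0.8],
  [0,0,0,0,0.8],
  [0,0,0,0,0.8],
])

```text
time_s: 20.52
eef_pos: [0.5239, -0.0094, 0.0583]
eef_rot: [0.0, 0.046, 0.999, 0.0]
ft_force: [-0.2, 1.1, -0.4]
opening: 0.069
```

Call:
carry_out([
  [0,0,-0.01,0,0.8],
  [0,0,-0.02,0,0.8],
  [0,0,-0.03,0,0],
  [0,0,-0.03,0,0],
  [0,0,-0.03,0,0],
])

```text
time_s: 20.93
eef_pos: [0.5246, -0.0093, 0.0894]
eef_rot: [0.001, 0.046, 0.999, 0.0]
ft_force: [-0.7, -0.0, -0.2]
opening: 0.0569
```

Call:
carry_out([
  [0,0,0,0,0],
  [0,0,0,0,0],
  [0,0,0,0,0],
  [0,0,0,0,0],
  [0,0,0,0,0],
])

```text
time_s: 21.35
eef_pos: [0.5234, -0.0094, 0.0877]
eef_rot: [-0.0, 0.046, 0.999, -0.0]
ft_force: [1.2, -0.0, 0.2]
opening: 0.0242
```

Call:
carry_out([
  [0,0,0,0,0],
  [0,0,0,0,0],
  [0,0,0.01,0,0],
  [0,0,0.016,0,0],
  [0,0,0.016,0,0],
])

```text
time_s: 21.77
eef_pos: [0.5223, -0.0094, 0.0702]
eef_rot: [-0.002, 0.046, 0.999, -0.0]
ft_force: [0.7, 0.2, -0.1]
opening: 0.0011
```

Call:
carry_out([
  [0,0,0.0015,0,0],
  [0,0,0.003,0,0],
  [0,0,0.0035,0,0],
  [0,0,0.0035,0,0],
])

```text
time_s: 22.1
eef_pos: [0.5235, -0.0095, 0.0694]
eef_rot: [-0.001, 0.046, 0.999, 0.0]
ft_force: [-4.7, 1.2, 7.7]
opening: 0.0004
```

Call:
carry_out([
  [0,0,0,0,0],
  [0,0,0.0003,0,0],
  [0,0,0.0003,0,0],
])

```text
time_s: 22.35
eef_pos: [0.5235, -0.0096, 0.0694]
eef_rot: [-0.0, 0.046, 0.999, 0.0]
ft_force: [-5.8, 0.2, 10.2]
opening: 0.0001
```

Call:
carry_out([
  [0,0,-0.03,0,0],
  [0,0,-0.07,0,1],
  [0,0,-0.1,0,1],
  [0.01,0.02,-0.11,0,1],
  [0.025,0.05,-0.11,0,1],
])

```text
time_s: 22.77
eef_pos: [0.5066, 0.0399, 0.1824]
eef_rot: [0.004, 0.049, 0.999, 0.0]
ft_force: [1.3, 1.2, -0.4]
opening: 0.0196
```

Call:
carry_out([
  [0.02,0.035,0,0,1],
  [0.04,0.07,0,-2,1],
  [0.058,0.105,0,-4,1],
  [0.076,0.14,0,-7,1],
  [0.076,0.145,0,-7,1],
])

```text
time_s: 23.18
eef_pos: [0.4374, 0.2015, 0.1784]
eef_rot: [-0.001, -0.021, 1.0, 0.002]
ft_force: [0.4, 0.4, -0.4]
opening: 0.0526
```

Run:
```python
from h import *
goto(.4193,.2021,.028,91.9)
im=optics.capture('top')[:,:,::-1]; cv2.imwrite('pics/top1raw.png',im)
print(soft(im,109,165),soft(im,296,226))
```

```text
d=[ 17.9   0.8 150.4]mm t=23.18 pos=[0.4374 0.2015 0.1784] jaw=92.4 j7=65 roll=0.5 F [ 0.4  0.4 -0.4] op 0.0526
(array([607.4, 346.1]), np.float64(15.4), array([42. , 90.5])) (array([ 426.1, -196. ]), np.float64(6.6), array([32.3, 90.9]))
```

Call:
carry_out([
  [0.018,0.001,0.03,0.5,1],
  [0.018,0.001,0.07,0.5,1],
  [0.018,0.001,0.11,0.5,1],
  [0.018,0.001,0.13,0.5,1],
  [0.018,0.001,0.13,0.5,1],
])

```text
time_s: 23.65
eef_pos: [0.4201, 0.1912, 0.044]
eef_rot: [-0.004, -0.01, 1.0, -0.003]
ft_force: [0.4, -0.8, -0.4]
opening: 0.0848
```

Call:
carry_out([
  [0,0,0,0,1],
  [0,0,0,0,1],
  [0,0,0,0,1],
  [0,0,0,0,1],
  [0,0,0,0,1],
])

```text
time_s: 24.07
eef_pos: [0.424, 0.195, 0.0496]
eef_rot: [0.001, -0.011, 1.0, 0.001]
ft_force: [0.5, 0.9, -0.3]
opening: 0.0866
```

Run:
```python
from h import *
goto(.4193,.2021,.028,91.9)
```

```text
d=[ 4.6  7.2 21.6]mm t=24.07 pos=[0.424  0.195  0.0496] jaw=91.2 j7=66 roll=-0.7 F [ 0.5  0.9 -0.3] op 0.0866
```

Call:
carry_out([
  [0.004,0.007,0,-0.7,1],
  [0.0045,0.007,0.01,-0.7,1],
  [0.0045,0.007,0.02,-0.7,1],
  [0.0045,0.007,0.02,-0.7,1],
  [0.0045,0.007,0.02,-0.7,1],
])

```text
time_s: 24.48
eef_pos: [0.4174, 0.2008, 0.027]
eef_rot: [-0.001, -0.017, 1.0, -0.001]
ft_force: [-0.3, 0.2, 0.3]
opening: 0.0872
```

Call:
carry_out([
  [0,0,0,0,1],
  [0,0,0,0,1],
  [0,0,0,0,1],
  [0,0,0,0,1],
  [0,0,0,0,1],
])

```text
time_s: 24.9
eef_pos: [0.4185, 0.2014, 0.0285]
eef_rot: [0.0, -0.017, 1.0, 0.0]
ft_force: [-0.5, 0.6, -0.1]
opening: 0.0868
```

Run:
```python
from h import *
goto(.4193,.2021,.028,91.9)
```

```text
d=[-0.8  0.6  0.5]mm t=24.90 pos=[0.4185 0.2014 0.0285] jaw=91.9 j7=67 roll=0.0 F [-0.5  0.6 -0.1] op 0.0868
```

Call:
carry_out([
  [-0.0005,0.0005,0,0,0.5],
  [-0.0005,0.0005,0,0,0.4],
  [-0.0005,0.0005,0,0,0.4],
  [-0.0005,0.0005,0,0,0.4],
  [-0.0005,0.0005,0,0,0.4],
])

```text
time_s: 25.32
eef_pos: [0.4188, 0.2019, 0.0283]
eef_rot: [0.0, -0.017, 1.0, 0.0]
ft_force: [-0.2, 0.1, 1.0]
opening: 0.0614
```

Call:
carry_out([
  [0,0,0,0,0.4],
  [0,0,0,0,0.4],
  [0,0,0,0,0.4],
  [0,0,0,0,0.4],
  [0,0,0,0,0.4],
])

```text
time_s: 25.73
eef_pos: [0.4188, 0.2019, 0.0283]
eef_rot: [0.0, -0.017, 1.0, 0.0]
ft_force: [-0.5, -0.3, -0.3]
opening: 0.049
```

Call:
carry_out([
  [0,0,0,0,0.4],
  [0,0,-0.02,0,0.4],
  [0,0,-0.06,0,0.4],
  [0,0,-0.1,0,0.4],
  [0,0,-0.14,0,0.4],
])

```text
time_s: 26.15
eef_pos: [0.418, 0.2012, 0.1692]
eef_rot: [-0.001, -0.017, 1.0, -0.001]
ft_force: [2.1, 1.0, -1.8]
opening: 0.0496
```

Run:
```python
from h import *
goto(.524,-.0094,.165,84.7)
```

```text
d=[ -98.9 -214.     4.3]mm t=26.15 pos=[0.418  0.2012 0.1692] jaw=91.9 j7=63 roll=7.2 F [ 2.1  1.  -1.8] op 0.0496
```

Call:
carry_out([
  [-0.015,-0.033,-0.005,0,0.4],
  [-0.031,-0.066,-0.01,0,0.4],
  [-0.046,-0.1,-0.01,2,0.4],
  [-0.061,-0.133,-0.01,4,0.4],
  [-0.077,-0.167,-0.01,7.2,0.4],
])

```text
time_s: 26.57
eef_pos: [0.5014, 0.0361, 0.1783]
eef_rot: [-0.0, 0.047, 0.999, 0.0]
ft_force: [0.0, 0.9, -2.0]
opening: 0.0495
```

Call:
carry_out([
  [-0.01,-0.025,0,0,0.4],
  [-0.0165,-0.049,0,0,0.4],
  [-0.0165,-0.049,0,0,0.4],
  [-0.0165,-0.049,0,0,0.4],
  [-0.0165,-0.049,0,0,0.4],
])

```text
time_s: 26.98
eef_pos: [0.5129, -0.012, 0.1778]
eef_rot: [-0.001, 0.046, 0.999, 0.0]
ft_force: [0.1, 0.7, -1.3]
opening: 0.0491
```

Call:
carry_out([
  [0,0,0.02,0,0.4],
  [0,0,0.03,0,0.4],
  [0,0,0.03,0,0.4],
  [0,0,0.03,0,0.4],
  [0,0,0.03,0,0.4],
])

```text
time_s: 27.4
eef_pos: [0.5136, -0.0121, 0.1487]
eef_rot: [0.0, 0.045, 0.999, 0.0]
ft_force: [0.5, -0.2, -0.5]
opening: 0.0493
```

Run:
```python
from h import *
goto(.524,-.0094,.135,84.7)
```

```text
d=[-10.2   3.6  13.7]mm t=27.40 pos=[ 0.5136 -0.0121  0.1487] jaw=84.8 j7=87 roll=0.1 F [ 0.5 -0.2 -0.5] op 0.0493
```

Call:
carry_out([
  [-0.0102,0.0036,0.005,0,0.4],
  [-0.0102,0.0036,0.0135,0,0.4],
  [-0.0102,0.0036,0.0135,0,0.4],
  [-0.0102,0.0036,0.0135,0,0.4],
  [-0.0102,0.0036,0.0135,0,0.4],
])

```text
time_s: 27.82
eef_pos: [0.5235, -0.0102, 0.1348]
eef_rot: [-0.0, 0.046, 0.999, -0.0]
ft_force: [0.4, 0.1, -2.1]
opening: 0.0494
```

Call:
carry_out([
  [0,0,0,0,0.4],
  [0,0,0,0,0.4],
  [0,0,0,0,0.4],
  [0,0,0,0,0.4],
  [0,0,0,0,0.4],
])

```text
time_s: 28.23
eef_pos: [0.5238, -0.0101, 0.1349]
eef_rot: [0.0, 0.046, 0.999, 0.0]
ft_force: [0.2, 0.0, -1.3]
opening: 0.0495
```

Run:
```python
from h import *
goto(.524,-.0094,.135,84.7)
u0,v0,w,h=225,130,75,90
crop('side',u0,v0,w,h,'c7'); o,M=tool(); p=o['eef_pos']
im=cv2.imread('pics/c7.png'); k=im.shape[0]/h
im2=im.copy(); a=np.radians(-5.3)
wire(im2,'side',(p[0]+.0005*np.cos(a),p[1]+.0005*np.sin(a),p[2]-.0283),-5.3,box(-45,45,-25,25,0,14),k,u0,v0,(0,255,255))
wire(im2,'side',(.525,-.0095,0),-5.3,[((.052*i,.022*j,.016),(.052*i,.022*j,.098)) for i in(-1,1) for j in (-1,1)],k,u0,v0,(0,0,255))
cv2.imwrite('pics/c7b.png',cv2.resize(np.hstack([im,im2]),(800,480)))
```

```text
d=[-0.1  0.7 -0.1]mm t=28.23 pos=[ 0.5238 -0.0101  0.1349] jaw=84.7 j7=88 roll=0.0 F [ 0.2  0.  -1.3] op 0.0495
```

View pics/c7b.png

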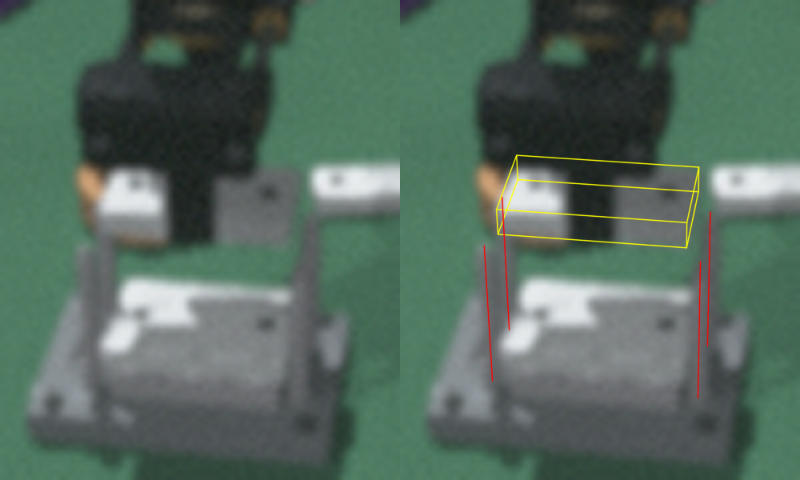

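Plate 1 lies flat between the posts at (200,330). Plate 2 is held level above them, spanning x 100 to 292, within about 1 mm of centred on the posts at x 87 and 300. I'll lower it.

Call:
carry_out([
  [-0.0005,0.0005,0.006,0,0.4],
  [-0.0005,0.0005,0.012,0,0.4],
  [-0.0005,0.0005,0.017,0,0.4],
  [-0.0005,0.0005,0.017,0,0.4],
  [-0.0005,0.0005,0.017,0,0.4],
])

```text
time_s: 28.7
eef_pos: [0.5239, -0.0097, 0.1171]
eef_rot: [-0.001, 0.046, 0.999, -0.0]
ft_force: [0.2, -1.4, -1.0]
opening: 0.0494
```

Call:
carry_out([
  [0,0,0.005,0,0.4],
  [0,0,0.01,0,0.4],
  [0,0,0.01,0,0.4],
  [0,0,0.01,0,0.4],
  [0,0,0.01,0,0.4],
])

```text
time_s: 29.12
eef_pos: [0.5244, -0.0096, 0.1078]
eef_rot: [0.0, 0.046, 0.999, 0.0]
ft_force: [-0.4, -0.2, -1.6]
opening: 0.0494
```

Call:
carry_out([
  [0,0,0.01,0,0.4],
  [0,0,0.02,0,0.4],
  [0,0,0.03,0,0.4],
  [0,0,0.03,0,0.4],
  [0,0,0.03,0,0.4],
])

```text
time_s: 29.53
eef_pos: [0.5237, -0.0097, 0.0767]
eef_rot: [-0.001, 0.046, 0.999, -0.0]
ft_force: [-0.2, 0.0, -1.1]
opening: 0.0494
```

Call:
carry_out([
  [0,0,0.002,0,0.4],
  [0,0,0.004,0,0.4],
  [0,0,0.005,0,0.4],
  [0,0,0.005,0,0.4],
  [0,0,0.005,0,0.4],
])

```text
time_s: 29.95
eef_pos: [0.5244, -0.0096, 0.0729]
eef_rot: [0.0, 0.046, 0.999, 0.0]
ft_force: [0.0, -0.2, -0.9]
opening: 0.0494
```

Call:
carry_out([
  [0,0,0,0,0.4],
  [0,0,0,0,0.4],
])

```text
time_s: 30.12
eef_pos: [0.5245, -0.0096, 0.0729]
eef_rot: [0.0, 0.046, 0.999, 0.0]
ft_force: [-0.8, 0.0, -2.1]
opening: 0.0497
```

Next: release, retreat, close and press. The expected contact height is about TCP 0.0835.

Call:
carry_out([
  [0,0,0.0003,0,0.6],
  [0,0,0.0003,0,0.7],
  [0,0,0.0003,0,0.7],
  [0,0,0.0003,0,0.7],
  [0,0,0.0003,0,0.7],
])

```text
time_s: 30.53
eef_pos: [0.5246, -0.0096, 0.0726]
eef_rot: [0.0, 0.046, 0.999, 0.0]
ft_force: [-0.2, 0.0, -0.2]
opening: 0.0605
```

Call:
carry_out([
  [0,0,-0.01,0,0.7],
  [0,0,-0.02,0,0.7],
  [0,0,-0.03,0,0],
  [0,0,-0.03,0,0],
  [0,0,-0.03,0,0],
])

```text
time_s: 30.95
eef_pos: [0.5253, -0.0095, 0.1038]
eef_rot: [0.001, 0.046, 0.999, 0.0]
ft_force: [0.7, 0.7, 1.1]
opening: 0.0478
```

Call:
carry_out([
  [0,0,0,0,0],
  [0,0,0,0,0],
  [0,0,0,0,0],
  [0,0,0,0,0],
  [0,0,0,0,0],
])

```text
time_s: 31.37
eef_pos: [0.5242, -0.0096, 0.1022]
eef_rot: [-0.0, 0.046, 0.999, -0.0]
ft_force: [0.5, 0.5, 0.1]
opening: 0.0154
```

Call:
carry_out([
  [0,0,0,0,0],
  [0,0,0,0,0],
  [0,0,0.01,0,0],
  [0,0,0.016,0,0],
  [0,0,0.016,0,0],
])

```text
time_s: 31.78
eef_pos: [0.523, -0.0096, 0.0845]
eef_rot: [-0.002, 0.046, 0.999, -0.0]
ft_force: [-1.3, 0.5, -1.0]
opening: 0.0004
```

Call:
carry_out([
  [0,0,0.0015,0,0],
  [0,0,0.003,0,0],
  [0,0,0.004,0,0],
  [0,0,0.004,0,0],
  [0,0,0.004,0,0],
])

```text
time_s: 32.2
eef_pos: [0.5243, -0.0097, 0.0834]
eef_rot: [-0.0, 0.046, 0.999, 0.0]
ft_force: [-4.0, -0.9, 7.3]
opening: 0.0006
```

Call:
carry_out([
  [0,0,0,0,0],
  [0,0,0.0002,0,0],
  [0,0,0.0002,0,0],
])

```text
time_s: 32.45
eef_pos: [0.5243, -0.0097, 0.0834]
eef_rot: [-0.0, 0.046, 0.999, 0.0]
ft_force: [-4.2, -0.3, 8.3]
opening: 0.0003
```

Call:
carry_out([
  [0,0,0.0003,0,0],
  [0,0,0.0003,0,0],
  [0,0,-0.03,0,0],
  [0,0,-0.07,0,1],
  [0,0,-0.1,0,1],
])

```text
time_s: 32.87
eef_pos: [0.5247, -0.0099, 0.1845]
eef_rot: [0.001, 0.046, 0.999, -0.0]
ft_force: [0.9, -0.2, -0.3]
opening: 0.0079
```

Call:
carry_out([
  [-0.005,0.036,0,0,1],
  [-0.01,0.072,0,0,1],
  [-0.015,0.108,0,0,1],
  [-0.02,0.145,0,0,1],
  [-0.025,0.181,0,0,1],
])

```text
time_s: 33.28
eef_pos: [0.5662, 0.1703, 0.1826]
eef_rot: [0.0, 0.046, 0.999, 0.0]
ft_force: [1.4, -0.7, 0.3]
opening: 0.0393
```

Call:
carry_out([
  [-0.005,0.036,0,-4,1],
  [-0.01,0.072,0,-9,1],
  [-0.015,0.108,0,-14,1],
  [-0.02,0.145,0,-18,1],
  [-0.025,0.181,0,-20.7,1],
])

```text
time_s: 33.7
eef_pos: [0.6075, 0.3483, 0.1822]
eef_rot: [0.0, -0.136, 0.991, 0.0]
ft_force: [0.9, 0.6, 0.9]
opening: 0.0725
```

Call:
carry_out([
  [0,0,0.02,0,1],
  [0,0,0.05,0,1],
  [0,0,0.08,0,1],
  [0,0,0.08,0,1],
  [0,0,0.08,0,1],
])

```text
time_s: 34.12
eef_pos: [0.6062, 0.3456, 0.1005]
eef_rot: [-0.002, -0.134, 0.991, -0.001]
ft_force: [-0.0, 0.1, 0.8]
opening: 0.0868
```

Run:
```python
from h import *
goto(.6074,.3461,.028,105.4)
im=optics.capture('top')[:,:,::-1]; cv2.imwrite('pics/top2raw.png',im)
print(soft(im,296,226)); a=cv2.imread('pics/top0raw.png').astype(int)
d=np.abs(im.astype(int)-a).max(2); print('cap region change',(d[160:200,148:172]>60).sum(),'plate3',(d[148:182,98:121]>60).sum())
```

```text
d=[-1.6  0.3 72.5]mm t=34.12 pos=[0.6062 0.3456 0.1005] jaw=105.4 j7=81 roll=0.0 F [-0.   0.1  0.8] op 0.0868
(array([ 426.1, -196. ]), np.float64(6.5), array([32.3, 91. ]))
cap region change 0 plate3 535
```

Run:
```python
from h import *
s=optics.capture('side')[:,:,::-1].astype(int); a=cv2.imread('pics/side0raw.png').astype(int)
d=np.abs(s-a).max(2)[290:332,175:245]>60
print(d.sum()); print(d.any(1).astype(int),d.sum(0))
goto(.6074,.3461,.028,105.4)
```

```text
1228
[1 1 1 1 1 1 1 1 1 1 1 1 1 1 1 1 1 1 1 1 1 1 1 1 1 1 1 1 1 1 1 1 0 0 0 0 0
 0 0 0 0 0] [ 0  2 10 12 15 16 15 13 12 14 16 15 13 15 15 19 28 29 31 31 32 31 31 31
 30 30 30 30 30 30 29 29 29 29 29 29 28 28 28 28 27 28 27 27 27 27 26 22
 21 24 24 23  9  4  0  0  0  0  0  0  0  0  0  0  0  0  0  0  0  0]
d=[ 1.5 -0.2 76.4]mm t=34.22 pos=[0.6086 0.3466 0.1044] jaw=105.4 j7=81 roll=0.0 F [ 0.3 -0.7  1.3] op 0.0872
```

Call:
carry_out([
  [-0.0005,0,0.02,0,1],
  [-0.0005,0,0.04,0,1],
  [-0.0005,0,0.04,0,1],
  [-0.0005,0,0.04,0,1],
  [-0.0005,0,0.04,0,1],
])

```text
time_s: 34.63
eef_pos: [0.6092, 0.347, 0.0649]
eef_rot: [0.002, -0.134, 0.991, 0.001]
ft_force: [-0.2, 0.1, 0.7]
opening: 0.0872
```

Run:
```python
from h import *
goto(.6074,.3461,.028,105.4)
```

```text
d=[ 2.1 -0.4 36.9]mm t=34.63 pos=[0.6092 0.347  0.0649] jaw=105.4 j7=81 roll=0.0 F [-0.2  0.1  0.7] op 0.0872
```

Run:
```python
from h import *
crop('side',140,220,180,135,'c8')
```

```text
(no output)
```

View pics/c8.png

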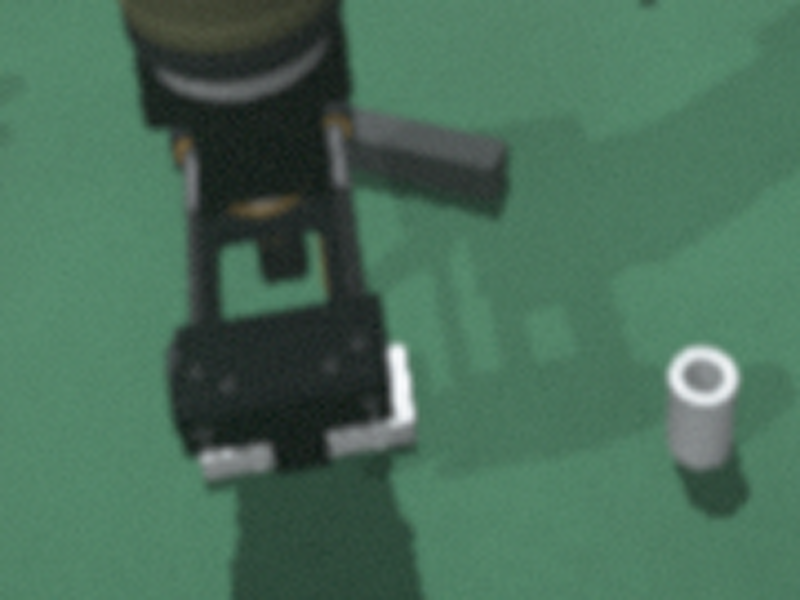

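Plate 3 has not moved. Its front edge runs from (202,475) to (412,435), with the finger mid-plate at (300,455). The cap lies at (430,160) behind it. I'll lower onto the plate.

Call:
carry_out([
  [0.001,0,0.02,0,1],
  [0.001,0,0.036,0,1],
  [0.001,0,0.0365,0,1],
  [0.001,0,0.0365,0,1],
  [0.001,0,0.0365,0,1],
])

```text
time_s: 35.1
eef_pos: [0.6077, 0.3465, 0.0273]
eef_rot: [0.001, -0.134, 0.991, 0.0]
ft_force: [-0.6, 0.4, 0.9]
opening: 0.0867
```

Call:
carry_out([
  [0,0,0,0,1],
  [0,0,0,0,1],
  [0,0,0,0,1],
  [0,0,0,0,1],
])

```text
time_s: 35.43
eef_pos: [0.607, 0.3462, 0.0261]
eef_rot: [0.0, -0.134, 0.991, 0.0]
ft_force: [0.1, 0.4, -0.6]
opening: 0.0869
```

Run:
```python
from h import *
goto(.6074,.3461,.028,105.4)
```

```text
d=[-0.3 -0.2 -1.9]mm t=35.43 pos=[0.607  0.3462 0.0261] jaw=105.4 j7=82 roll=0.0 F [ 0.1  0.4 -0.6] op 0.0869
```

Call:
carry_out([
  [0,0,-0.002,0,0.5],
  [0,0,-0.002,0,0.3],
  [0,0,-0.002,0,0.3],
  [0,0,-0.002,0,0.3],
  [0,0,-0.002,0,0.3],
])

```text
time_s: 35.85
eef_pos: [0.6069, 0.3461, 0.0278]
eef_rot: [0.0, -0.134, 0.991, 0.0]
ft_force: [0.2, -0.4, -0.7]
opening: 0.0613
```

Call:
carry_out([
  [0,0,0,0,0.3],
  [0,0,0,0,0.3],
  [0,0,0,0,0.3],
  [0,0,0,0,0.3],
  [0,0,0,0,0.3],
])

```text
time_s: 36.27
eef_pos: [0.6069, 0.3462, 0.0277]
eef_rot: [0.0, -0.134, 0.991, 0.0]
ft_force: [-0.1, 1.0, 0.5]
opening: 0.0396
```

Call:
carry_out([
  [0,0,0,0,0.3],
  [0,0,0,0,0.3],
  [0,0,0,0,0.3],
])

```text
time_s: 36.52
eef_pos: [0.6069, 0.3462, 0.0278]
eef_rot: [0.0, -0.134, 0.991, 0.0]
ft_force: [-0.8, 0.7, 0.2]
opening: 0.0395
```

Call:
carry_out([
  [0,0,-0.02,0,0.3],
  [0,0,-0.06,0,0.3],
  [0,0,-0.1,0,0.3],
  [0,0,-0.14,0,0.3],
  [0,0,-0.15,0,0.3],
])

```text
time_s: 36.93
eef_pos: [0.61, 0.3474, 0.1859]
eef_rot: [0.005, -0.134, 0.991, 0.002]
ft_force: [2.0, 1.0, 0.2]
opening: 0.0398
```

Run:
```python
from h import *
goto(.5242,-.0094,.165,84.7)
```

```text
d=[ 177.8 -321.2   17.9]mm t=36.93 pos=[0.61   0.3474 0.1859] jaw=105.4 j7=80 roll=20.7 F [2.  1.  0.2] op 0.0398
```

Call:
carry_out([
  [0.0174,-0.032,0,0,0.3],
  [0.0349,-0.0642,0,0,0.3],
  [0.0523,-0.0962,0,0,0.3],
  [0.0697,-0.1283,0,0,0.3],
  [0.0872,-0.1604,0,0,0.3],
])

```text
time_s: 37.35
eef_pos: [0.5646, 0.1665, 0.1772]
eef_rot: [-0.0, -0.134, 0.991, -0.0]
ft_force: [-0.2, -0.0, -1.1]
opening: 0.0395
```

Call:
carry_out([
  [0.0174,-0.032,0,4,0.3],
  [0.0349,-0.0642,0,9,0.3],
  [0.0523,-0.0962,0,14,0.3],
  [0.0697,-0.1283,0,18,0.3],
  [0.0872,-0.1604,0,20.7,0.3],
])

```text
time_s: 37.77
eef_pos: [0.5231, -0.0112, 0.1774]
eef_rot: [-0.0, 0.048, 0.999, 0.0]
ft_force: [0.8, -0.2, -1.5]
opening: 0.0396
```

Call:
carry_out([
  [0,0,0,0,0.3],
  [0,0,0.02,0,0.3],
  [0,0,0.032,0,0.3],
  [0,0,0.032,0,0.3],
  [0,0,0.032,0,0.3],
])

```text
time_s: 38.18
eef_pos: [0.5233, -0.009, 0.1447]
eef_rot: [-0.001, 0.045, 0.999, -0.0]
ft_force: [0.3, 0.6, -2.0]
opening: 0.0394
```

Call:
carry_out([
  [0,0,0,0,0.3],
  [0,0,0,0,0.3],
  [0,0,0,0,0.3],
])

```text
time_s: 38.43
eef_pos: [0.5247, -0.0092, 0.1464]
eef_rot: [0.001, 0.046, 0.999, 0.0]
ft_force: [-0.2, 0.8, -2.2]
opening: 0.0391
```

Run:
```python
from h import *
goto(.5244,-.0094,.134,84.7)
```

```text
d=[ 0.3 -0.2 12.4]mm t=38.43 pos=[ 0.5247 -0.0092  0.1464] jaw=84.8 j7=87 roll=0.1 F [-0.2  0.8 -2.2] op 0.0391
```

Call:
carry_out([
  [0,0,0.012,0,0.3],
  [0,0,0.02,0,0.3],
  [0,0,0.026,0,0.3],
  [0,0,0.032,0,0.3],
  [0,0,0.032,0,0.3],
])

```text
time_s: 38.85
eef_pos: [0.5229, -0.0096, 0.1119]
eef_rot: [-0.001, 0.046, 0.999, -0.0]
ft_force: [-0.2, 0.3, -0.3]
opening: 0.0393
```

Call:
carry_out([
  [0,0,0,0,0.3],
  [0,0,0,0,0.3],
  [0,0,0.006,0,0.3],
  [0,0,0.012,0,0.3],
  [0,0,0.012,0,0.3],
])

```text
time_s: 39.27
eef_pos: [0.5233, -0.0095, 0.1005]
eef_rot: [-0.001, 0.046, 0.999, -0.0]
ft_force: [-0.5, 0.1, -1.4]
opening: 0.0395
```

Call:
carry_out([
  [0,0,0.006,0,0.3],
  [0,0,0.012,0,0.3],
  [0,0,0.012,0,0.3],
  [0,0,0.012,0,0.3],
  [0,0,0.012,0,0.3],
])

```text
time_s: 39.68
eef_pos: [0.5242, -0.0096, 0.0897]
eef_rot: [-0.0, 0.046, 0.999, -0.0]
ft_force: [-0.1, -0.1, -1.1]
opening: 0.0395
```

Call:
carry_out([
  [0,0,0.001,0,0.3],
  [0,0,0.0025,0,0.3],
  [0,0,0.0035,0,0.3],
  [0,0,0.0035,0,0.3],
  [0,0,0.0035,0,0.3],
])

```text
time_s: 40.1
eef_pos: [0.5242, -0.0095, 0.0862]
eef_rot: [0.0, 0.046, 0.999, 0.0]
ft_force: [-0.3, -0.2, -1.4]
opening: 0.0394
```

Call:
carry_out([
  [0,0,0,0,0.5],
  [0,0,0,0,0.6],
  [0,0,0,0,0.6],
  [0,0,0,0,0.6],
  [0,0,0,0,0.6],
])

```text
time_s: 40.52
eef_pos: [0.5243, -0.0095, 0.0864]
eef_rot: [0.0, 0.046, 0.999, 0.0]
ft_force: [0.4, 0.5, -0.1]
opening: 0.0513
```

Call:
carry_out([
  [0,0,-0.01,0,0.6],
  [0,0,-0.02,0,0.6],
  [0,0,-0.03,0,0],
  [0,0,-0.03,0,0],
  [0,0,-0.03,0,0],
])

```text
time_s: 40.93
eef_pos: [0.5251, -0.0094, 0.1176]
eef_rot: [0.001, 0.046, 0.999, 0.0]
ft_force: [-0.6, -0.3, -0.7]
opening: 0.0397
```

Call:
carry_out([
  [0,0,0,0,0],
  [0,0,0,0,0],
  [0,0,0,0,0],
  [0,0,0,0,0],
  [0,0,0,0,0],
])

```text
time_s: 41.35
eef_pos: [0.524, -0.0095, 0.1159]
eef_rot: [-0.0, 0.046, 0.999, -0.0]
ft_force: [-0.0, 0.5, -0.8]
opening: 0.0071
```

Call:
carry_out([
  [0,0,0,0,0],
  [0,0,0,0,0],
  [0,0,0.01,0,0],
  [0,0,0.016,0,0],
  [0,0,0.016,0,0],
])

```text
time_s: 41.77
eef_pos: [0.5228, -0.0095, 0.0983]
eef_rot: [-0.002, 0.046, 0.999, -0.0]
ft_force: [-0.2, 0.2, -0.4]
opening: 0.0003
```

Expected contact is at TCP 0.0973, with the command now at about 0.1003.

Call:
carry_out([
  [0,0,0.0015,0,0],
  [0,0,0.003,0,0],
  [0,0,0.0042,0,0],
  [0,0,0.0042,0,0],
  [0,0,0.0042,0,0],
])

```text
time_s: 42.18
eef_pos: [0.5241, -0.0096, 0.0974]
eef_rot: [-0.0, 0.046, 0.999, 0.0]
ft_force: [-4.4, 0.3, 9.8]
opening: 0.0006
```

Call:
carry_out([
  [0,0,0,0,0],
  [0,0,0.0002,0,0],
  [0,0,0.0002,0,0],
])

```text
time_s: 42.43
eef_pos: [0.5241, -0.0096, 0.0974]
eef_rot: [-0.0, 0.046, 0.999, 0.0]
ft_force: [-5.4, 0.1, 11.5]
opening: 0.0007
```

Call:
carry_out([
  [0,0,-0.03,0,0],
  [0,0,-0.07,0,1],
  [0,0,-0.09,0,1],
  [0.008,-0.02,-0.09,0,1],
  [0.02,-0.05,-0.09,0,1],
])

```text
time_s: 42.85
eef_pos: [0.5019, -0.055, 0.1879]
eef_rot: [0.002, 0.043, 0.999, 0.001]
ft_force: [-0.4, -0.2, -0.2]
opening: 0.0194
```

Call:
carry_out([
  [0.015,-0.036,0,-3,1],
  [0.03,-0.072,0,-7,1],
  [0.045,-0.108,0,-10,1],
  [0.06,-0.145,0,-11.8,1],
  [0.06,-0.145,0,-11.8,1],
])

```text
time_s: 43.27
eef_pos: [0.4226, -0.2041, 0.1864]
eef_rot: [0.0, -0.052, 0.999, -0.001]
ft_force: [-0.6, -1.2, -0.2]
opening: 0.0524
```

Call:
carry_out([
  [0,0,0.02,0,1],
  [0,0,0.05,0,1],
  [0,0,0.08,0,1],
  [0,0,0.08,0,1],
  [0,0,0.08,0,1],
])

```text
time_s: 43.68
eef_pos: [0.4256, -0.1961, 0.1052]
eef_rot: [-0.002, -0.057, 0.998, 0.0]
ft_force: [0.6, -0.5, -0.3]
opening: 0.0834
```

Call:
carry_out([
  [0,0,0,0,1],
  [0,0,0,0,1],
  [0,0,0,0,1],
  [0,0,0,0,1],
  [0,0,0,0,1],
])

```text
time_s: 44.1
eef_pos: [0.4272, -0.1964, 0.1067]
eef_rot: [0.001, -0.057, 0.998, 0.0]
ft_force: [-0.3, -0.5, 0.5]
opening: 0.0868
```

Run:
```python
from h import *
goto(.4261,-.196,.028,96.5)
s=crop('side',230,120,130,98,'c9')
im=optics.capture('top')[:,:,::-1]; cv2.imwrite('pics/top3raw.png',im)
v=im.max(2); k=np.zeros(v.shape,np.uint8); k[150:210,135:185]=(v[150:210,135:185]<88); print('cap',[np.round(r,1) for r in rect(k,'top',.02)])
```

```text
d=[ 1.2  0.5 78.7]mm t=44.10 pos=[ 0.4272 -0.1964  0.1067] jaw=96.5 j7=121 roll=0.0 F [-0.3 -0.5  0.5] op 0.0868
cap []
```

View pics/c9.png

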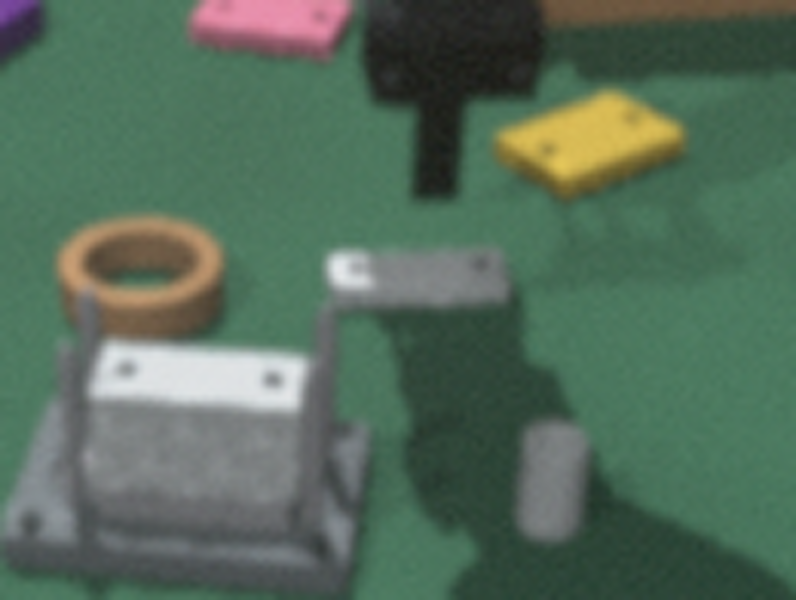

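The stack of three plates is square between the posts at (200,430). Plate 4 is unmoved at (420,275), under the open fingers. My code did not find the cap this time, so I'll look for it later.

Call:
carry_out([
  [0.001,0.0005,0.04,0,1],
  [0.001,0.0005,0.075,0,1],
  [0.001,0.0005,0.077,0,1],
  [0.001,0.0005,0.077,0,1],
  [0.001,0.0005,0.077,0,1],
])

```text
time_s: 44.62
eef_pos: [0.4252, -0.196, 0.0289]
eef_rot: [-0.001, -0.057, 0.998, -0.0]
ft_force: [0.3, 0.5, -0.3]
opening: 0.0873
```

Call:
carry_out([
  [0,0,0,0,1],
  [0,0,0,0,1],
  [0,0,0,0,1],
  [0,0,0,0,1],
  [0,0,0,0,1],
])

```text
time_s: 45.03
eef_pos: [0.4257, -0.1959, 0.0292]
eef_rot: [0.0, -0.057, 0.998, 0.0]
ft_force: [-0.7, 1.0, -0.1]
opening: 0.0874
```

Run:
```python
from h import *
goto(.4261,-.196,.028,96.5)
im=cv2.imread('pics/top3raw.png');v=im.max(2);print(im[165:190:3,150:172:3].max(2))
```

```text
d=[-0.4 -0.2  1.2]mm t=45.03 pos=[ 0.4257 -0.1959  0.0292] jaw=96.5 j7=128 roll=0.0 F [-0.7  1.  -0.1] op 0.0874
[[138 136 132  88 100  98 101 126]
 [138 139 119  94 101  90 116 120]
 [139 138  97 100 105  73 123 123]
 [138 137  88  99 101  83 122 126]
 [138 132  91 101  99 104 122 133]
 [143 107  96 103  88 118 123 137]
 [143  98 100 104  77 123 121 135]
 [134  85 101 106  88 123 125 134]
 [131  86  83  91 108 123 130 138]]
```

Call:
carry_out([
  [0,0,0.001,0,0.4],
  [0,0,0.001,0,0.2],
  [0,0,0.001,0,0.2],
  [0,0,0.001,0,0.2],
  [0,0,0.001,0,0.2],
])

```text
time_s: 45.45
eef_pos: [0.4255, -0.196, 0.0278]
eef_rot: [-0.0, -0.057, 0.998, 0.0]
ft_force: [0.2, -0.3, 0.1]
opening: 0.0614
```

Call:
carry_out([
  [0,0,0,0,0.2],
  [0,0,0,0,0.2],
  [0,0,0,0,0.2],
  [0,0,0,0,0.2],
  [0,0,0,0,0.2],
])

```text
time_s: 45.87
eef_pos: [0.4256, -0.196, 0.0279]
eef_rot: [0.0, -0.057, 0.998, -0.0]
ft_force: [-0.2, -0.9, 0.4]
opening: 0.0299
```

Call:
carry_out([
  [0,0,0,0,0.2],
  [0,0,0,0,0.2],
  [0,0,0,0,0.2],
  [0,0,0,0,0.2],
])

```text
time_s: 46.2
eef_pos: [0.4256, -0.196, 0.0279]
eef_rot: [0.0, -0.057, 0.998, 0.0]
ft_force: [0.1, -0.6, -0.2]
opening: 0.0293
```

Call:
carry_out([
  [0,0,-0.02,0,0.2],
  [0,0,-0.06,0,0.2],
  [0,0,-0.1,0,0.2],
  [0,0,-0.14,0,0.2],
  [0,0,-0.15,0,0.2],
])

```text
time_s: 46.62
eef_pos: [0.4284, -0.1973, 0.1836]
eef_rot: [0.005, -0.057, 0.998, -0.001]
ft_force: [1.6, -1.0, -1.5]
opening: 0.0294
```

Run:
```python
from h import *
goto(.5242,-.0094,.165,84.7)
```

```text
d=[-116.3  175.9   19.3]mm t=46.62 pos=[ 0.4284 -0.1973  0.1836] jaw=96.5 j7=116 roll=11.8 F [ 1.6 -1.  -1.5] op 0.0294
```

Call:
carry_out([
  [-0.0199,0.029,0,0,0.2],
  [-0.0397,0.058,0,2,0.2],
  [-0.0596,0.0871,0,5,0.2],
  [-0.0794,0.116,0,8,0.2],
  [-0.0993,0.145,0,11.8,0.2],
])

```text
time_s: 47.03
eef_pos: [0.5078, -0.0389, 0.1772]
eef_rot: [-0.0, 0.047, 0.999, 0.0]
ft_force: [0.9, -0.1, -1.3]
opening: 0.0294
```

Call:
carry_out([
  [-0.0133,0.0325,0,0,0.2],
  [-0.0133,0.0325,0.01,0,0.2],
  [-0.0133,0.0325,0.03,0,0.2],
  [-0.0133,0.0325,0.03,0,0.2],
  [-0.0133,0.0325,0.03,0,0.2],
])

```text
time_s: 47.45
eef_pos: [0.5225, -0.0099, 0.1464]
eef_rot: [-0.002, 0.046, 0.999, -0.001]
ft_force: [-0.2, 0.4, -0.4]
opening: 0.0296
```

Call:
carry_out([
  [0,0,0,0,0.2],
  [0,0,0,0,0.2],
  [0,0,0,0,0.2],
  [0,0,0,0,0.2],
])

```text
time_s: 47.78
eef_pos: [0.5243, -0.0097, 0.1487]
eef_rot: [0.001, 0.046, 0.999, 0.0]
ft_force: [0.3, -0.6, -1.6]
opening: 0.0298
```

Run:
```python
from h import *
goto(.5242,-.0094,.14,84.7)
```

```text
d=[0.2 0.3 8.7]mm t=47.78 pos=[ 0.5243 -0.0097  0.1487] jaw=84.7 j7=87 roll=-0.0 F [ 0.3 -0.6 -1.6] op 0.0298
```

Call:
carry_out([
  [0,0,0.012,0,0.2],
  [0,0,0.02,0,0.2],
  [0,0,0.027,0,0.2],
  [0,0,0.032,0,0.2],
  [0,0,0.032,0,0.2],
])

```text
time_s: 48.2
eef_pos: [0.5228, -0.0095, 0.1141]
eef_rot: [-0.001, 0.046, 0.999, -0.0]
ft_force: [-0.3, -0.0, -0.5]
opening: 0.0296
```

Call:
carry_out([
  [0,0,0,0,0.2],
  [0,0,0.006,0,0.2],
  [0,0,0.012,0,0.2],
  [0,0,0.012,0,0.2],
  [0,0,0.012,0,0.2],
])

```text
time_s: 48.62
eef_pos: [0.5236, -0.0095, 0.1034]
eef_rot: [-0.0, 0.046, 0.999, -0.0]
ft_force: [0.6, -0.0, -1.4]
opening: 0.0298
```

Call:
carry_out([
  [0,0,0,0,0.2],
  [0,0,0.002,0,0.2],
  [0,0,0.0035,0,0.2],
  [0,0,0.0035,0,0.2],
  [0,0,0.0035,0,0.2],
])

```text
time_s: 49.03
eef_pos: [0.5239, -0.0094, 0.1003]
eef_rot: [-0.0, 0.046, 0.999, 0.0]
ft_force: [0.1, 0.6, -1.6]
opening: 0.0296
```

Call:
carry_out([
  [0,0,0,0,0.35],
  [0,0,0,0,0.5],
  [0,0,0,0,0.5],
  [0,0,0,0,0.5],
  [0,0,0,0,0.5],
])

```text
time_s: 49.45
eef_pos: [0.5241, -0.0094, 0.1005]
eef_rot: [0.0, 0.046, 0.999, 0.0]
ft_force: [-0.6, 0.3, 0.7]
opening: 0.0421
```

Call:
carry_out([
  [0,0,-0.01,0,0.5],
  [0,0,-0.02,0,0.5],
  [0,0,-0.03,0,0],
  [0,0,-0.03,0,0],
  [0,0,-0.03,0,0],
])

```text
time_s: 49.87
eef_pos: [0.5248, -0.0093, 0.1317]
eef_rot: [0.001, 0.046, 0.999, 0.0]
ft_force: [-0.4, -0.4, -0.7]
opening: 0.0309
```

Call:
carry_out([
  [0,0,0,0,0],
  [0,0,0,0,0],
  [0,0,0,0,0],
  [0,0,0,0,0],
  [0,0,0,0,0],
])

```text
time_s: 50.28
eef_pos: [0.5237, -0.0095, 0.13]
eef_rot: [-0.0, 0.046, 0.999, -0.0]
ft_force: [-0.6, -1.3, -0.1]
opening: 0.0022
```

Call:
carry_out([
  [0,0,0,0,0],
  [0,0,0,0,0],
  [0,0,0.01,0,0],
  [0,0,0.016,0,0],
  [0,0,0.016,0,0],
])

```text
time_s: 50.7
eef_pos: [0.5226, -0.0095, 0.1124]
eef_rot: [-0.002, 0.046, 0.999, -0.0]
ft_force: [-1.0, 0.2, 0.4]
opening: 0.0005
```

Call:
carry_out([
  [0,0,0.0015,0,0],
  [0,0,0.003,0,0],
  [0,0,0.0038,0,0],
  [0,0,0.0038,0,0],
  [0,0,0.0038,0,0],
])

```text
time_s: 51.12
eef_pos: [0.5239, -0.0096, 0.1114]
eef_rot: [-0.0, 0.046, 0.999, 0.0]
ft_force: [-4.1, 0.6, 7.2]
opening: 0.0004
```

Call:
carry_out([
  [0,0,0.0003,0,0],
  [0,0,0.0003,0,0],
  [0,0,0.0003,0,0],
])

```text
time_s: 51.37
eef_pos: [0.5239, -0.0096, 0.1114]
eef_rot: [-0.0, 0.046, 0.999, 0.0]
ft_force: [-4.0, -0.5, 7.8]
opening: 0.0005
```

Call:
carry_out([
  [0,0,-0.03,0,0],
  [0,0,-0.07,0,1],
  [0,0,-0.08,0,1],
])

```text
time_s: 51.62
eef_pos: [0.5268, -0.0098, 0.1956]
eef_rot: [0.004, 0.046, 0.999, 0.001]
ft_force: [1.5, 0.3, 0.3]
opening: 0.0073
```

Run:
```python
from h import *
im=crop('top',110,130,100,75,'c10'); x=cv2.imread('pics/c10.png')
hsv=cv2.cvtColor(im,cv2.COLOR_BGR2HSV); print(hsv[170:186:4,148:175:3,1])
k=np.zeros(im.shape[:2],np.uint8); sub=(hsv[140:215,130:200,1]<70)&(hsv[140:215,130:200,2]<115); k[140:215,130:200]=sub
print('cap',[np.round(r,1) for r in rect(k,'top',.02)])
goto(.5736,.198,.1,74.7)
cv2.imwrite('pics/c10.png',cv2.resize(x,(600,450)))
```

```text
[[122 120 121  72  13  20  86 132 129]
 [121 121 126  21  23  19 122 127 128]
 [125 125 117  20  19  27 133 125 135]
 [132 128  66  20  22  97 124 129 118]]
cap [array([1.918e+02, 1.821e+02, 5.572e+02, 1.080e+02, 9.020e+01, 2.310e+01,
       2.000e-01]), array([160.1, 175.1, 576.7, 197.4,  88.7,  24.2, -14.3])]
d=[-26.2 210.7  96.6]mm t=51.67 pos=[ 0.5272 -0.0096  0.1958] jaw=84.7 j7=86 roll=10.0 F [1.1 0.2 0.6] op 0.011
```

View pics/c10.png

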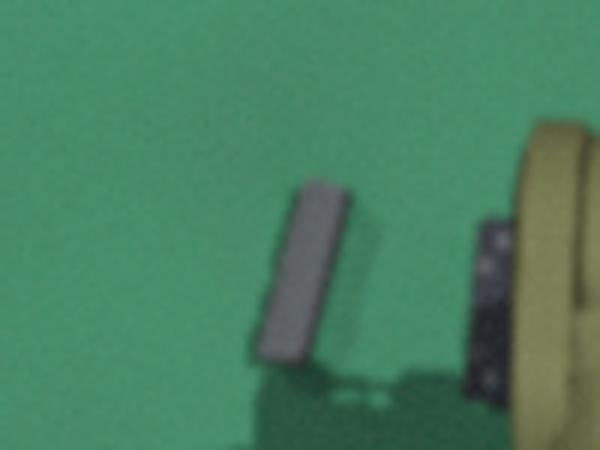

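The crop shows the cap at (305,271), clear and only in shadow; it has not moved. I get about (0.577, 0.197) at -14.3°. I'll go and fetch it.

Call:
carry_out([
  [-0.006,0.036,0,1,1],
  [-0.012,0.072,0,3,1],
  [-0.017,0.108,0,5,1],
  [-0.023,0.145,0,7,1],
  [-0.029,0.182,0,9,1],
])

```text
time_s: 52.08
eef_pos: [0.5695, 0.1708, 0.1896]
eef_rot: [-0.0, 0.125, 0.992, 0.0]
ft_force: [0.3, -0.7, 0.8]
opening: 0.0433
```

Call:
carry_out([
  [0,0.028,0.02,0,1],
  [0,0.028,0.06,0,1],
  [0,0.028,0.08,0,1],
  [0,0.028,0.08,0,1],
  [0,0.028,0.08,0,1],
])

```text
time_s: 52.5
eef_pos: [0.5755, 0.1956, 0.1089]
eef_rot: [-0.001, 0.124, 0.992, -0.001]
ft_force: [0.1, 0.6, 1.1]
opening: 0.0765
```

Call:
carry_out([
  [0,0,0,0,1],
  [0,0,0,0,1],
  [0,0,0,0,1],
  [0,0,0,0,1],
  [0,0,0,0,1],
])

```text
time_s: 52.92
eef_pos: [0.577, 0.1963, 0.1113]
eef_rot: [0.001, 0.124, 0.992, 0.001]
ft_force: [0.3, 0.1, 0.1]
opening: 0.0869
```

Run:
```python
from h import *
goto(.5768,.197,.03,75.7)
```

```text
d=[ 0.4  0.5 81.3]mm t=52.92 pos=[0.577  0.1963 0.1113] jaw=75.7 j7=62 roll=0.0 F [0.3 0.1 0.1] op 0.0869
```

Call:
carry_out([
  [0.0003,0.0005,0.04,0,1],
  [0.0003,0.0005,0.075,0,1],
  [0.0003,0.0005,0.08,0,1],
  [0.0003,0.0005,0.08,0,1],
  [0.0003,0.0005,0.08,0,1],
])

```text
time_s: 53.33
eef_pos: [0.5771, 0.1968, 0.0315]
eef_rot: [0.001, 0.124, 0.992, 0.0]
ft_force: [0.3, 0.1, -0.1]
opening: 0.0872
```

Call:
carry_out([
  [0,0,0,0,1],
  [0,0,0,0,1],
  [0,0,0,0,1],
  [0,0,0,0,0.2],
  [0,0,0,0,0.1],
])

```text
time_s: 53.75
eef_pos: [0.5766, 0.197, 0.0309]
eef_rot: [0.0, 0.124, 0.992, 0.0]
ft_force: [0.5, 0.4, 0.4]
opening: 0.08
```

Call:
carry_out([
  [0,0,0,0,0.1],
  [0,0,0,0,0.1],
  [0,0,0,0,0.1],
  [0,0,0,0,0.1],
  [0,0,0,0,0.1],
])

```text
time_s: 54.17
eef_pos: [0.5762, 0.1968, 0.0302]
eef_rot: [-0.0, 0.124, 0.992, -0.0]
ft_force: [0.8, -0.2, -0.0]
opening: 0.0484
```

Call:
carry_out([
  [0,0,0,0,0.1],
  [0,0,0,0,0.1],
  [0,0,0,0,0.1],
  [0,0,0,0,0.1],
  [0,0,0,0,0.1],
])

```text
time_s: 54.58
eef_pos: [0.5763, 0.1971, 0.0303]
eef_rot: [0.0, 0.124, 0.992, 0.0]
ft_force: [0.7, 0.6, -0.1]
opening: 0.0215
```

Call:
carry_out([
  [0,0,-0.02,0,0.1],
  [0,0,-0.06,0,0.1],
  [0,0,-0.1,0,0.1],
  [0,0,-0.13,0,0.1],
  [0,0,-0.15,0,0.1],
])

```text
time_s: 55.0
eef_pos: [0.5771, 0.1967, 0.1834]
eef_rot: [0.001, 0.124, 0.992, 0.001]
ft_force: [0.7, 0.4, -3.8]
opening: 0.0219
```

Run:
```python
from h import *
goto(.5242,-.0094,.165,84.7)
```

```text
d=[   0.5 -212.9   18. ]mm t=55.00 pos=[0.5771 0.1967 0.1834] jaw=75.7 j7=61 roll=-9.0 F [ 0.7  0.4 -3.8] op 0.0219
```

Call:
carry_out([
  [0,-0.036,0,0,0.1],
  [0,-0.073,0,-2,0.1],
  [0,-0.11,0,-4,0.1],
  [0,-0.145,0,-6,0.1],
  [0,-0.18,0,-9,0.1],
])

```text
time_s: 55.42
eef_pos: [0.5303, 0.0205, 0.1794]
eef_rot: [-0.001, 0.045, 0.999, -0.0]
ft_force: [0.6, 0.5, -4.4]
opening: 0.0217
```

Call:
carry_out([
  [0,-0.025,0,0,0.1],
  [0,-0.033,0,0,0.1],
  [0,-0.033,0,0,0.1],
  [0,-0.033,0.01,0,0.1],
  [0,-0.033,0.01,0,0.1],
])

```text
time_s: 55.83
eef_pos: [0.5278, -0.0084, 0.168]
eef_rot: [-0.002, 0.045, 0.999, 0.0]
ft_force: [-0.6, 0.6, -3.9]
opening: 0.0218
```

Call:
carry_out([
  [0,0,0,0,0.1],
  [0,0,0,0,0.1],
  [0,0,0,0,0.1],
  [0,0,0,0,0.1],
  [0,0,0,0,0.1],
])

```text
time_s: 56.25
eef_pos: [0.5291, -0.0102, 0.1704]
eef_rot: [0.0, 0.046, 0.999, 0.0]
ft_force: [-0.5, 0.1, -4.2]
opening: 0.0217
```

Run:
```python
from h import *
goto(.524,-.0094,.14,84.7)
```

```text
d=[ 5.1  0.3 30.4]mm t=56.25 pos=[ 0.5291 -0.0102  0.1704] jaw=84.8 j7=87 roll=0.1 F [-0.5  0.1 -4.2] op 0.0217
```

Call:
carry_out([
  [0.005,0.0003,0.01,0,0.1],
  [0.005,0.0003,0.03,0,0.1],
  [0.005,0.0003,0.03,0,0.1],
  [0.005,0.0003,0.03,0,0.1],
  [0.005,0.0003,0.03,0,0.1],
])

```text
time_s: 56.67
eef_pos: [0.524, -0.0098, 0.1406]
eef_rot: [0.0, 0.046, 0.999, -0.0]
ft_force: [1.2, 0.3, -3.5]
opening: 0.0219
```

Call:
carry_out([
  [0,0,0,0,0.1],
  [0,0,0,0,0.1],
  [0,0,0,0,0.1],
  [0,0,0,0,0.1],
  [0,0,0,0,0.1],
])

```text
time_s: 57.08
eef_pos: [0.5241, -0.0097, 0.1405]
eef_rot: [0.0, 0.046, 0.999, 0.0]
ft_force: [-0.6, 0.1, -3.8]
opening: 0.0222
```

Run:
```python
from h import *
goto(.524,-.0094,.1168,84.7)
u0,v0,w,h=225,130,75,90
crop('side',u0,v0,w,h,'c11'); o,M=tool(); p=o['eef_pos']
im=cv2.imread('pics/c11.png'); k=im.shape[0]/h
im2=im.copy(); a=np.radians(-5.3)
wire(im2,'side',(p[0]+.0005*np.cos(a),p[1]+.0005*np.sin(a),p[2]-.0303),-5.3,box(-45,45,-11,11,0,24),k,u0,v0,(0,255,255))
wire(im2,'side',(.525,-.0095,0),-5.3,[((.052*i,.022*j,.016),(.052*i,.022*j,.098)) for i in(-1,1) for j in (-1,1)],k,u0,v0,(0,0,255))
cv2.imwrite('pics/c11b.png',cv2.resize(np.hstack([im,im2]),(800,480)))
```

```text
d=[ 0.1  0.3 23.7]mm t=57.08 pos=[ 0.5241 -0.0097  0.1405] jaw=84.7 j7=88 roll=0.0 F [-0.6  0.1 -3.8] op 0.0222
```

View pics/c11b.png

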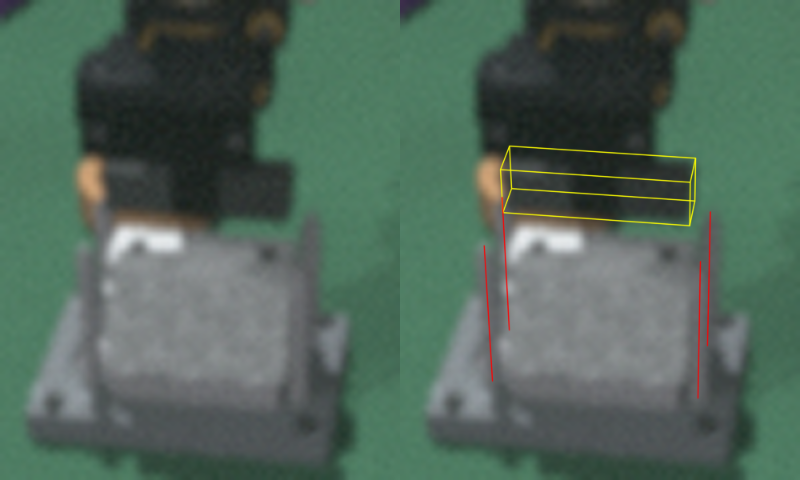

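The full four-plate stack stands square. The cap is held level at x 105 to 292, matching its model and clear of the posts, so I'll lower it.

Call:
carry_out([
  [0,0,0.008,0,0.1],
  [0,0,0.014,0,0.1],
  [0,0,0.018,0,0.1],
  [0,0,0.018,0,0.1],
  [0,0,0.018,0,0.1],
])

```text
time_s: 57.55
eef_pos: [0.5235, -0.0098, 0.1216]
eef_rot: [-0.001, 0.046, 0.999, -0.0]
ft_force: [0.3, -0.1, -4.8]
opening: 0.0219
```

Call:
carry_out([
  [0,0,0.001,0,0.1],
  [0,0,0.003,0,0.1],
  [0,0,0.0055,0,0.1],
  [0,0,0.0055,0,0.1],
  [0,0,0.0055,0,0.1],
])

```text
time_s: 57.97
eef_pos: [0.5238, -0.0098, 0.1166]
eef_rot: [-0.0, 0.046, 0.999, -0.0]
ft_force: [-0.2, -0.3, -4.0]
opening: 0.0214
```

Call:
carry_out([
  [0,0,0.0004,0,0.1],
  [0,0,0.0004,0,0.3],
  [0,0,0.0004,0,0.45],
  [0,0,0.0004,0,0.45],
  [0,0,0.0004,0,0.45],
])

```text
time_s: 58.38
eef_pos: [0.5245, -0.0097, 0.1169]
eef_rot: [0.001, 0.046, 0.999, 0.0]
ft_force: [-0.9, -0.4, 0.4]
opening: 0.0361
```

Call:
carry_out([
  [0,0,-0.015,0,0.45],
  [0,0,-0.03,0,0.45],
  [0,0,-0.04,0,0],
  [0,0,-0.04,0,0],
  [0,0,-0.04,0,0],
])

```text
time_s: 58.8
eef_pos: [0.5244, -0.0096, 0.1569]
eef_rot: [0.001, 0.046, 0.999, 0.0]
ft_force: [-0.5, 0.0, 0.0]
opening: 0.0264
```

Call:
carry_out([
  [0,0,0,0,0],
  [0,0,0,0,0],
  [0,0,0,0,0],
  [0,0,0,0,0],
  [0,0,0,0,0],
])

```text
time_s: 59.22
eef_pos: [0.5237, -0.0098, 0.156]
eef_rot: [-0.0, 0.046, 0.999, -0.0]
ft_force: [-0.3, 0.8, 0.6]
opening: 0.0015
```

Call:
carry_out([
  [0,0,0,0,0],
  [0,0,0,0,0],
  [0,0,0.01,0,0],
  [0,0,0.017,0,0],
  [0,0,0.017,0,0],
])

```text
time_s: 59.63
eef_pos: [0.5225, -0.0097, 0.1372]
eef_rot: [-0.002, 0.046, 0.999, -0.0]
ft_force: [-0.1, 0.0, -0.3]
opening: 0.0005
```

Call:
carry_out([
  [0,0,0.0015,0,0],
  [0,0,0.003,0,0],
  [0,0,0.0045,0,0],
  [0,0,0.0045,0,0],
  [0,0,0.0045,0,0],
])

```text
time_s: 60.05
eef_pos: [0.524, -0.0098, 0.1354]
eef_rot: [0.0, 0.046, 0.999, 0.0]
ft_force: [-1.4, 0.4, 5.0]
opening: 0.0006
```

Call:
carry_out([
  [0,0,0.0003,0,0],
  [0,0,0.0003,0,0],
  [0,0,0.0003,0,0],
])

```text
time_s: 60.3
eef_pos: [0.5241, -0.0098, 0.1354]
eef_rot: [0.0, 0.046, 0.999, 0.0]
ft_force: [-3.1, 0.3, 7.8]
opening: 0.0004
```

Call:
carry_out([
  [0,0,0.0004,0,0],
  [0,0,0.0004,0,0],
  [0,0,0.0004,0,0],
  [0,0,0.0004,0,0],
])

```text
time_s: 60.63
eef_pos: [0.5241, -0.0098, 0.1354]
eef_rot: [0.0, 0.046, 0.999, 0.0]
ft_force: [-3.9, 0.0, 9.7]
opening: 0.0002
```

Call:
carry_out([
  [0,0,-0.01,0,0],
  [0,0,-0.04,0,0],
  [0,0,-0.08,0,0],
  [0,-0.03,-0.08,0,0.3],
  [0,-0.07,-0.08,0,0.5],
])

```text
time_s: 61.05
eef_pos: [0.5201, -0.0763, 0.2171]
eef_rot: [0.003, 0.042, 0.999, 0.001]
ft_force: [1.0, -1.0, -1.6]
opening: 0.0074
```

Call:
carry_out([
  [0,-0.035,0,0,0.5],
  [0,-0.07,0,0,0.5],
  [0,-0.105,0,0,0.5],
  [0,-0.14,0,0,0.5],
  [0,-0.18,0,0,0.5],
])

```text
time_s: 61.47
eef_pos: [0.5013, -0.2592, 0.2147]
eef_rot: [0.001, 0.045, 0.999, 0.0]
ft_force: [0.7, -0.0, 0.9]
opening: 0.0383
```

Call:
carry_out([
  [0,0,0,0,0.5],
  [0,0,0,0,0.5],
  [0,0,0,0,0.5],
  [0,0,0,0,0.5],
  [0,0,0,0,0.5],
])

```text
time_s: 61.88
eef_pos: [0.5016, -0.2569, 0.2141]
eef_rot: [0.0, 0.044, 0.999, 0.0]
ft_force: [-0.1, 0.5, 0.0]
opening: 0.0437
```

Run:
```python
from h import *
x=crop('side',215,130,90,90,'c12');y=crop('top',195,140,75,90,'c13')
f=lambda n:cv2.resize(cv2.imread(f'pics/{n}.png'),(400,480 if n=='c13' else 400))
a=cv2.copyMakeBorder(f('c12'),0,80,0,0,0); b=f('c13'); im2=b.copy()
cv2.imwrite('pics/c12b.png',np.hstack([a,b]))
```

```text
(no output)
```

View pics/c12b.png

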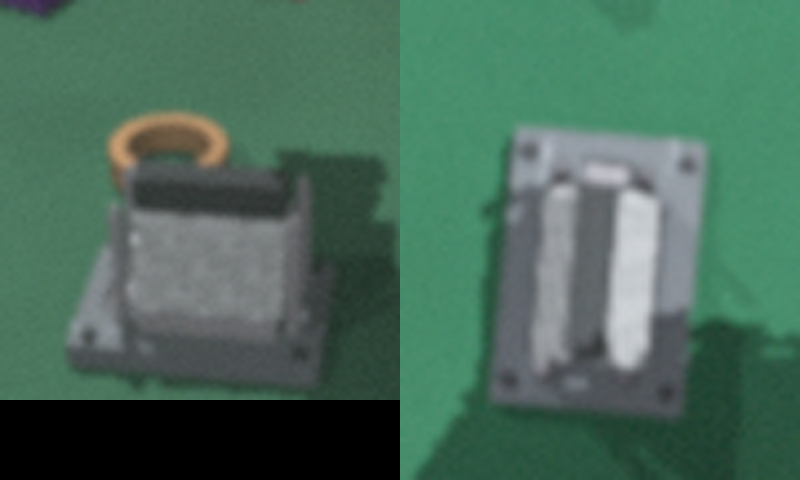

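The final views show the cap on top at (212,192) in the side view, level between the posts. In the top view it is at (595,270) against an expected 593, so it is central to about 1 mm. The arm is clear.

```bash
python3 -c "
from cell import order; print(order.hand_in())"
```

```text
the job is handed in; nothing more can be done
None
```

The spacer pack is built and handed in after about 62 s of robot time; the hand-in gave no verdict. The steel shoe is in the keyed pocket, with all four plates (60, 50, 40 and 30 mm) stacked on it in order and the cap on top.

**Pressing:** each part was released and pressed with closed fingertips. The force readings were:

| Part | Press force (N) |
|---|---|
| Shoe | 14.7 |
| 60 mm plate | 10.2 |
| 50 mm plate | 8.3 |
| 40 mm plate | 11.5 |
| 30 mm plate | 7.8 |
| Cap | 9.7 |

The 50 mm and 30 mm plates came in a little under the 10 N you asked for, but above the 5 N needed. I pressed the 50 mm plate slightly further after its reading, without reading the force again.

**Heights:** every contact height came within about 0.5 mm of the expected stack height.

**Last pictures:** the stack looks level between the posts, with the cap within about 1 mm of the nest axis across its width and the gripper clear. The arm never went near the sleeves, tape core, wrench or look-alikes, but I made no separate final check of the sleeves or wrench.

**Disagreements:** the side and top cameras differed by 2–4 mm in absolute position, so I set the placements by the top camera and checked them against the posts in the side view. One automatic check missed the cap because its brightness had changed; a close crop showed it had not moved.

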